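Scoop walnuts from the pantry bin into the glass dish

ROBOT

A 7-joint arm with a two-finger parallel gripper is mounted at the origin on a cart in front of the work surface, level with it; the furniture and walls round the work are solid. World frame = base frame: x ahead of the robot, y to its left, z up, the work surface at z = 0. Lengths are in m, angles in rad, forces in N, time in s.
With the tool pointing down it reaches from about 0.425 to 1.025 m from the base axis. Payload 3.6 kg.
Tool frame: the origin (TCP) lies midway between the tips of the shut fingers; the grasp point (between the pads) lies 19 mm behind it; z points along the fingers, y is the line along which they close (so a half turn about z gives the same grasp; the last joint's range is limited). The gripper opens to 85 mm and grips with 20 to 120 N. Pads are 22 mm wide; open, the fingers measure 114 mm over their backs; the gripper's body (76 mm by 85 mm) begins 54 mm behind the grasp point. The pads swing forward as they close: fully open they stand 13 mm farther back than shut.
Start: joints at [-1.222, 0.591, 0.048, 1.609, -0.033, 0.943, -0.034], TCP at [0.311, 0.655, 0.231] pointing down, gripper open.
Joint ranges: [-2.69, 2.69], [-0.47, 2.24], [-1.27, 1.36], [0.19, 2.51], [-1.53, 4.68], [0.08, 2.07], [-3.09, 3.09]. Speed limits (rad/s): [2.57, 2.57, 3.14, 3.14, 3.14, 3.14, 3.14].

INTERFACE

Orientations are given as [roll, pitch, yaw] about the fixed x, y, z axes, in that order (R = Rz(yaw) Ry(pitch) Rx(roll)).
In Python, from station import arm, read_camera, camera_params gives the robot as it stands.
- The arm moves only by the tool play_rows, never from a script. Its argument "deltas" is a list that holds one entry, the list of rows, each a list of 7 numbers: the shift along the tool's x, y, z in cm, then the turn, a rotation vector about the tool's x, y, z in degrees, then the finger opening in cm, from 0 to 8.54. In form: [[[x, y, z, wx, wy, wz, jaw], ...]]. A call has 1 to 10 rows; each row is the pose to reach, as a shift and turn from the pose commanded when the call began, along the tool's axes at that moment; what a row does not reach only later rows make up. A row lasts 1/10 s, in which the tool goes at most 50 mm and 8.59 degrees, less where a joint would pass 70% of its speed; a pose out of reach is approached as far as the arm can. A call with a gripper value outside its range is refused whole. The fingers move at their own pace and stop on an object; the grip force is fixed at half the most. Time passes only in rows, so rows that repeat a pose let the fingers close. It gives the time, the measured TCP pose, the force, the opening and the grip force at its end, in the units of the state.
- arm.get_state(): the state, without advancing time (a new reading comes with each control period).
- read_camera(name): name is "side" or "top" or "wrist"; returns the picture (384x512x3 uint8, red, green, blue); there is no depth.
- camera_params(name): a dict with "fov_y" (degrees; the focal length in pixels is half the picture's height over the tangent of half this angle, whatever the lens; pixels are square), "cx", "cy" (the principal point, pixels), "rvec" (rotation vector, rad) and "tvec" (3), from world to camera coordinates, as OpenCV has them. Camera axes: x right, y down, z forward; pixel columns grow to the right and rows downward; lengths in m; the calibration is good to about 2 mm. A picture is of the moment at which its call begins: read the wrist's pose just before it. camera_params takes no time and is no camera call; for the wrist camera it gives the pose at the moment of the call.
- arm.finish_job(): hands the job in; it is judged then, once.
The state is a dict: "time": time; "joints": joint angles; "joint_vel": joint speeds; "joint_torque": joint torques, N m; "tcp_pos": TCP position; "eef_rot": TCP orientation; "force": force on the tool from outside, world axes, zero at the start; "ft_torque": the same for the moment, N m; "gripper_width": opening from 0.0 (shut) to 1.0 (fully open); "grasp_force": force on a finger pad.
Only numpy, scipy, OpenCV 4.12 (cv2) and the standard library are available. Lean on these libraries where they do the work, as an engineer would, in place of code of your own. Each camera call takes 0.05 s, during which the arm holds its last target. There are 200 camera calls.

TASK

Take the scoop out of the crock, where it stands head up, and lay it flat on the worktop so that you can take it again by its handle. Then scoop at least three walnuts out of the wooden bin and tip them gently into the glass dish, without knocking the glass, touching a nut with the gripper or leaving any nut outside the bin and the dish. Finish by laying the scoop down flat on the worktop, and leave everything else where it stands.

Things in the scene. Friction and masses are not known exactly. Their poses are not given: they have to be found in the camera images.
- scoop: Aluminium scoop with wooden handle, 171 mm long, 0.14 kg. Origin: centre of the pan's underside; x runs from handle to open mouth, y across, z up out of the pan. Pan 84 mm long (x = -42 to +42), 68 mm wide outside, 62 inside, floor 2 mm; flat upright cheeks fall from 42 mm high at the back to 15 mm at the mouth. It starts in the crock, mouth up.
- scoop_grip (a point): Middle of the scoop's handle, at x = -92, z = 32 mm of the scoop. The wooden grip runs along x from x = -129 to -55 mm, 18 mm wide (y), 16 mm high; a steel neck of 14 mm diameter joins it to the back of the pan. Laid on the worktop the scoop stays level on its pan with the handle in the air (centre of mass near x = -25, z = 16 mm).
- scoop_mouth (a point): Middle of the scoop's front edge, at x = +42, z = 0 of the scoop. In the crock the scoop leans about 21 degrees from upright, towards the crock's +x; the open side of its pan faces the crock's -x and a little upward.
- scoop_pan (a point): Point in the middle of the scoop's pan, at x = 0, z = 18 mm of the scoop (16 mm above the pan's floor).
- crock: Oblong white ceramic utensil crock, fixed. Origin: centre of its underside, z up. Outside 58 mm (x) by 42 mm (y), 80 mm high; the bore is 42 by 22 mm with its floor at z = 10 mm. It holds the scoop's handle almost up to the neck. Above and behind the work hang wall cabinets: underside 0.47 m up, front about 110 mm behind the row of crock, bin and dish; a door frame stands right of the dish.
- nut_bin: Open wooden pantry bin with a cut-away front, fixed. Origin: centre of its underside; x runs from its low front lip to its back wall, z up. Inside 136 mm (x = -68 to +68) by 82 mm (y = -41 to +41), floor at z = 6 mm, walls 6 mm thick. Front lip 22 mm high, back wall 60 mm high; the sides are 60 mm high from the back to x = -16 mm and slope down to the lip from there.
- dish: Round cut-glass dish, loose, 128 mm across the rim, 50 mm high, about 0.38 kg. Origin: centre of its underside, z up. Its floor is 10 mm up and some 84 mm across; the sides flare outward.
- dish_in (a point): Point on the dish's axis, 30 mm above its underside (20 mm above its inner floor).
- bean_jar: Bystander: glass jar of beans with a black lid, 79 mm across, 154 mm high. Origin: centre of its underside.
- ramekin: Bystander: brown ramekin, 66 mm across, 40 mm high. Origin: centre of its underside.
- spice_jar: Bystander: spice jar with a green cap, 46 mm across, 106 mm high. Origin: centre of its underside.
- walnut_1: Walnut in its shell, loose, 33 by 28 by 28 mm (long axis x), 14 g. Origin: its centre. One of five equal ones lying in the bin.
- walnut_2: Walnut in its shell, loose, 33 by 28 by 28 mm (long axis x), 14 g. Origin: its centre. One of five equal ones lying in the bin.
- walnut_3: Walnut in its shell, loose, 33 by 28 by 28 mm (long axis x), 14 g. Origin: its centre. One of five equal ones lying in the bin.
- walnut_4: Walnut in its shell, loose, 33 by 28 by 28 mm (long axis x), 14 g. Origin: its centre. One of five equal ones lying in the bin.
- walnut_5: Walnut in its shell, loose, 33 by 28 by 28 mm (long axis x), 14 g. Origin: its centre. One of five equal ones lying in the bin.

How it is judged:
On the way, in this order (a step that is already met when the one before it is completed fails the run):
1. the scoop lies flat on the worktop, right way up, let go (height (world z) of scoop below 0.006 m and angle between scoop's own z axis and vertical below 0.1 rad and contact force between the fingers and scoop below 0.1 N), for 0.2 s.
2. walnuts, one at least, lie in the scoop's pan, lifted clear of the bin (height (world z) of scoop_pan above 0.075 m and distance between any of walnut_1, walnut_2, walnut_3, walnut_4, walnut_5 and scoop_pan below 0.055 m), for 0.2 s.
At the end, for the whole second after the job is handed in: At least three of the five walnuts lie in the glass dish and all the others in the wooden bin, at rest; the dish stands upright within 40 mm of where it was; the scoop lies let go and at rest on the worktop on the flat of its pan, tilted less than 0.1 rad (all of step 1 and (distance between each of walnut_1, walnut_2, walnut_3 and dish_in below 0.055 m or distance between each of walnut_1, walnut_2, walnut_4 and dish_in below 0.055 m or distance between each of walnut_1, walnut_2, walnut_5 and dish_in below 0.055 m or distance between each of walnut_1, walnut_3, walnut_4 and dish_in below 0.055 m or distance between each of walnut_1, walnut_3, walnut_5 and dish_in below 0.055 m or distance between each of walnut_1, walnut_4, walnut_5 and dish_in below 0.055 m or distance between each of walnut_2, walnut_3, walnut_4 and dish_in below 0.055 m or distance between each of walnut_2, walnut_3, walnut_5 and dish_in below 0.055 m or distance between each of walnut_2, walnut_4, walnut_5 and dish_in below 0.055 m or distance between each of walnut_3, walnut_4, walnut_5 and dish_in below 0.055 m) and (distance between walnut_1 and dish_in below 0.055 m or (x of walnut_1 in the frame of nut_bin between -0.068 and 0.068 m and y of walnut_1 in the frame of nut_bin between -0.041 and 0.041 m and z of walnut_1 in the frame of nut_bin below 0.065 m)) and (distance between walnut_2 and dish_in below 0.055 m or (x of walnut_2 in the frame of nut_bin between -0.068 and 0.068 m and y of walnut_2 in the frame of nut_bin between -0.041 and 0.041 m and z of walnut_2 in the frame of nut_bin below 0.065 m)) and (distance between walnut_3 and dish_in below 0.055 m or (x of walnut_3 in the frame of nut_bin between -0.068 and 0.068 m and y of walnut_3 in the frame of nut_bin between -0.041 and 0.041 m and z of walnut_3 in the frame of nut_bin below 0.065 m)) and (distance between walnut_4 and dish_in below 0.055 m or (x of walnut_4 in the frame of nut_bin between -0.068 and 0.068 m and y of walnut_4 in the frame of nut_bin between -0.041 and 0.041 m and z of walnut_4 in the frame of nut_bin below 0.065 m)) and (distance between walnut_5 and dish_in below 0.055 m or (x of walnut_5 in the frame of nut_bin between -0.068 and 0.068 m and y of walnut_5 in the frame of nut_bin between -0.041 and 0.041 m and z of walnut_5 in the frame of nut_bin below 0.065 m)) and angle between dish's own z axis and vertical below 0.1 rad and distance of dish from where it was at the start of the episode below 0.04 m and linear speed of scoop below 0.02 m/s and linear speed of each of walnut_1, walnut_2, walnut_3, walnut_4, walnut_5 below 0.05 m/s); the robot touches nothing.
It fails at once if a walnut is touched by the fingers (contact force between the fingers and walnut_1 above 0.5 N or contact force between the fingers and walnut_2 above 0.5 N or contact force between the fingers and walnut_3 above 0.5 N or contact force between the fingers and walnut_4 above 0.5 N or contact force between the fingers and walnut_5 above 0.5 N).
It fails at once if a bystander jar or ramekin is moved by more than 20 mm (distance of any of bean_jar, ramekin, spice_jar from where it was at the start of the episode above 0.02 m).
It fails at once if the scoop is knocked against the glass dish with more than 15 N (contact force between scoop and dish above 15 N).
It also fails if it takes over 72 s, if anything falls off the work surface, if the arm or the gripper's body presses on something with over 40 N, if the wrist force passes 120 N, or if a joint passes its speed limit or range.

## Working session

There is one attempt and no reset: what is moved stays moved. The work goes in short steps, Python scripts to look and compute and a tool call to move; the robot and the scene stay as the last step left them, time stands still between calls to the robot, and variables do not carry over. Pictures are saved under pics/ and viewed, at most 10 in all, crops included, and the job is handed in when it is done.

Besides the shell and the picture viewer there is one more tool, called after "Call:" in YAML: its name, and indented under it one key for each argument. play_rows: Moves the arm, as the interface text tells. Its arguments: {"type":"object","properties":{"deltas":{"type":"array"}},"required":["deltas"]}

```bash
mkdir -p pics
cat > h.py <<'E'
import numpy as np, cv2
from scipy.spatial.transform import Rotation as R
from station import arm, read_camera, camera_params
def cam(n):
    p=camera_params(n); f=192/np.tan(np.radians(p['fov_y'])/2)
    K=np.array([[f,0,p['cx']],[0,f,p['cy']],[0,0,1]])
    return K,cv2.Rodrigues(np.array(p['rvec'],float))[0],np.array(p['tvec'],float)
def ray(c,uv):
    K,Rm,t=c; d=Rm.T@np.linalg.solve(K,[uv[0],uv[1],1]); return -Rm.T@t,d/np.linalg.norm(d)
def plane(c,uv,z):
    o,d=ray(c,uv); return o+d*(z-o[2])/d[2]
def proj(c,X):
    K,Rm,t=c; q=K@(Rm@np.asarray(X,float)+t); return q[:2]/q[2]
def meet(c1,u1,c2,u2):
    o,d=ray(c1,u1);p,e=ray(c2,u2)
    s=np.linalg.lstsq(np.c_[d,-e],p-o,rcond=None)[0]
    a=o+d*s[0];b=p+e*s[1]; return (a+b)/2,np.linalg.norm(a-b)
def snap(n,f):
    c=cam(n); im=read_camera(n); cv2.imwrite('pics/'+f,im[:,:,::-1]); return c,im
E
python3 - <<'E'
from h import *
s=arm.get_state(); print(s)
a=[]
for n in('side','top'):
    c,im=snap(n,n+'0.png'); o,d=ray(c,(256,192)); print(n,o.round(3),d.round(3),c[0][0,0].round(1)); a.append(im)
cv2.imwrite('pics/both.png',np.hstack(a)[:,:,::-1])
E
```

```text
{'time': 0.0, 'joints': array([-1.22153018,  0.59210395,  0.04833443,  1.6098473 , -0.03332157,
        0.94267278, -0.03368341]), 'joint_vel': array([ 0.00192463,  0.00109931, -0.00082853, -0.00155322, -0.00041686,
        0.00167676,  0.00098566]), 'joint_torque': array([-1.41978485e-04, -5.48685586e+01,  1.54724535e+00, -1.98132169e+01,
        9.61608428e-03,  8.69961485e-03,  1.12899151e-06]), 'tcp_pos': array([0.31027302, 0.65433384, 0.23014341]), 'eef_rot': array([-3.13937080e+00,  1.27332747e-04,  2.69888169e+00]), 'force': array([ 0.27597524,  0.24155532, -0.24304465]), 'ft_torque': array([ 0.02596261, -0.02891923, -0.00214629]), 'grasp_force': 0.0, 'gripper_width': 0.9969254387840834}
side [ 0.245 -0.507  0.635] [ 0.338  0.719 -0.607] 346.6
top [0.28  0.087 1.482] [ 0.156 -0.005 -0.988] 475.0
```

```bash
ls; python3 -c "
import cv2
for n in('side','top'):
    i=cv2.imread(f'pics/{n}0.png'); cv2.imwrite(f'pics/{n}0b.png',cv2.resize(i,(800,600),interpolation=cv2.INTER_CUBIC))"
```

```text
h.py
pics
```

View pics/side0b.png

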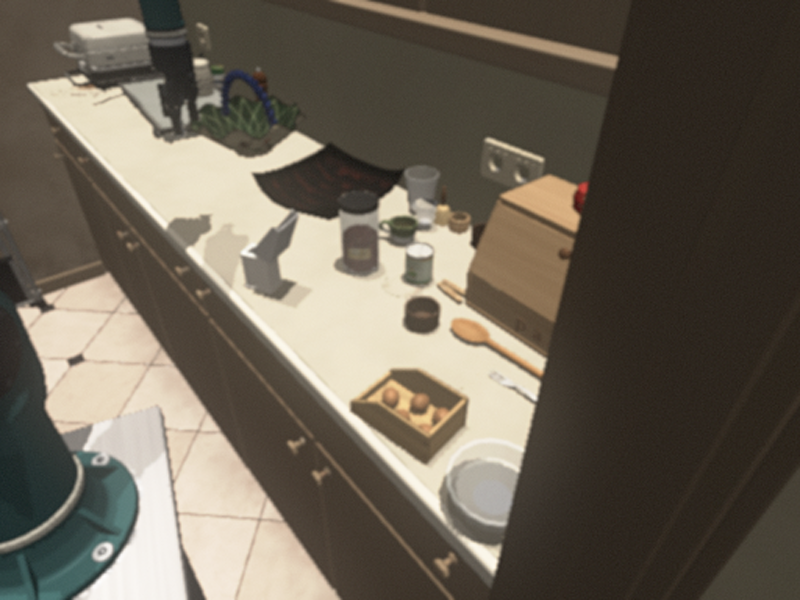

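View pics/top0b.png

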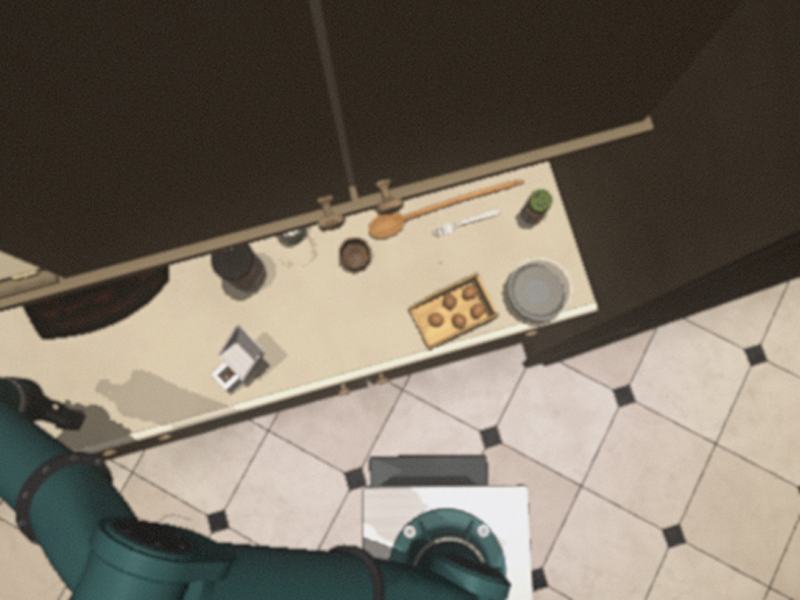

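The side view shows the crock at about (262,270), the scoop leaning up and to the right, the bin at (410,410) and the dish at (488,490). The top view has the crock at (228,375), the bin at (453,312), the dish at (537,292) and the spice jar at (538,207). I'll zoom in on both.

Run:
```python
import cv2,numpy as np
s=cv2.imread('pics/side0.png');t=cv2.imread('pics/top0.png')
r=lambda i,x,y,w,h:cv2.resize(i[y:y+h,x:x+w],(400,300),interpolation=cv2.INTER_CUBIC)
o=np.vstack([np.hstack([r(s,140,125,80,60),r(t,120,200,80,60)]),np.hstack([r(s,220,225,120,90),r(t,252,160,120,90)])])
cv2.imwrite('pics/crops.png',o)
```

```text
(no output)
```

View pics/crops.png

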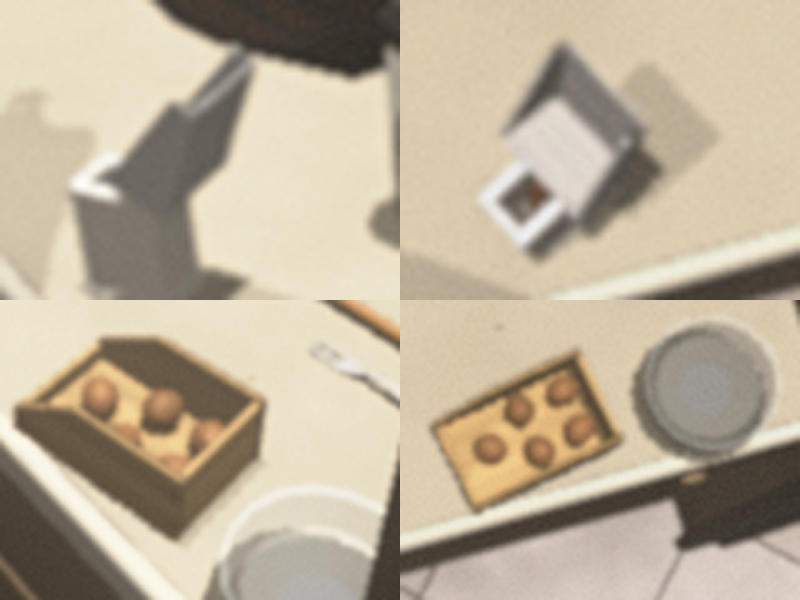

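Top crop: the crock rim's left corner is at (478,198), and the scoop's mouth edge runs (560,45)–(645,130). That means the open side faces lower left, which is the crock's −x. The bin lip is on the left and its back wall is on the right, next to the dish. Next I turn these pixels into positions.

Run:
```python
from h import *
s=cam('side');t=cam('top')
T=lambda x,y:(120+(x-400)/5,200+y/5); S=lambda x,y:(140+x/5,125+y/5)
B=lambda x,y:(252+(x-400)*.3,160+(y-300)*.3); A=lambda x,y:(220+x*.3,225+(y-300)*.3)
print('rim left top/side',plane(t,T(478,198),.08),plane(s,S(72,190),.08),meet(t,T(478,198),s,S(72,190)))
print('rim bottom',plane(t,T(540,262),.08),plane(t,T(520,160),.08))
print('mouth far',meet(t,T(560,45),s,S(250,60)),meet(t,T(560,45),s,S(240,45)))
print('mouth near',meet(t,T(645,130),s,S(190,115)))
for p,z in(((432,425),.022),((475,510),.022),((580,350),.06),((620,440),.06)): print('bin',plane(t,B(*p),z).round(3))
print('bin side view lipL, backR, backL',[plane(s,A(*p),z).round(3) for p,z in(((20,408),.022),((185,490),.06),((265,403),.06),((105,340),.06),)])
for p in((490,448),(540,452),(519,410),(563,390),(580,430)): print('nut',plane(t,B(*p),.02).round(3))
print('dish',plane(t,B(706,388),.05).round(3),plane(t,B(707,390),.01).round(3), 'edges',plane(t,B(777,380),.05).round(3),plane(t,B(634,395),.05).round(3))
for n,p,z in(('ram',(355,254),.04),('bean',(237,262),.154),('spice',(541,200),.106)): print(n,plane(t,np.array(p)*.64,z).round(3))
print('edge',plane(t,np.array((595,305))*.64,0),plane(t,np.array((135,436))*.64,0))
```

```text
rim left top/side [0.36434842 0.43642905 0.08      ] [0.33901855 0.39885484 0.08      ] (array([0.35490542, 0.44412643, 0.05219785]), np.float64(0.02227396810729156))
rim bottom [0.32657197 0.39884884 0.08      ] [0.38636372 0.41221589 0.08      ]
mouth far (array([0.44631975, 0.37374866, 0.15491092]), np.float64(0.002550525259253298)) (array([0.44301187, 0.3715073 , 0.16665279]), np.float64(0.0011751983648073745))
mouth near (array([0.39821726, 0.32463567, 0.15600174]), np.float64(0.003598486832074041))
bin [0.493 0.062 0.022]
bin [0.413 0.024 0.022]
bin [ 0.555 -0.073  0.06 ]
bin [ 0.471 -0.107  0.06 ]
bin side view lipL, backR, backL [array([0.417, 0.019, 0.022]), array([ 0.475, -0.117,  0.06 ]), array([ 0.556, -0.076,  0.06 ]), array([0.483, 0.021, 0.06 ])]
nut [0.471 0.009 0.02 ]
nut [ 0.467 -0.038  0.02 ]
nut [ 0.506 -0.019  0.02 ]
nut [ 0.525 -0.061  0.02 ]
nut [ 0.487 -0.075  0.02 ]
dish [ 0.52  -0.188  0.05 ] [ 0.524 -0.197  0.01 ] edges [ 0.526 -0.254  0.05 ] [ 0.514 -0.122  0.05 ]
ram [0.602 0.168 0.04 ]
bean [0.564 0.378 0.154]
spice [ 0.688 -0.193  0.106]
edge [ 0.4982965  -0.31262368  0.        ] [0.25050803 0.60442315 0.        ]
```

```bash
cat >> h.py <<'E'
U=np.array([0,0,1.])
def tool(hd,beta):  # tool with z = down tilted toward horizontal heading hd (deg) by beta (deg), y level; x = -heading side
    c=np.array([np.cos(np.radians(hd)),np.sin(np.radians(hd)),0]); b=np.radians(beta)
    z=-U*np.cos(b)+c*np.sin(b); y=np.cross(U,c); return np.c_[np.cross(y,z),y,z]
def cur():
    s=arm.get_state(); return np.array(s['tcp_pos']),R.from_euler('xyz',s['eef_rot']).as_matrix(),s
def delta(p0,R0,p,Rt):
    return np.r_[R0.T@(p-p0)*100,np.degrees(R.from_matrix(R0.T@Rt).as_rotvec())].round(2)
# scoop from pose
def scoop(hd,alpha): # heading, mouth-up pitch deg -> matrix columns x,y,z
    c=np.array([np.cos(np.radians(hd)),np.sin(np.radians(hd)),0]); a=np.radians(alpha)
    x=c*np.cos(a)+U*np.sin(a); z=-c*np.sin(a)+U*np.cos(a); return np.c_[x,np.cross(z,x),z]
E
python3 - <<'E'
from h import *
p,Rm,s=cur(); M=np.array([.422,.349,.16]); Sc=scoop(-45,69)
P=M+Sc@[-.05,0,.026]; T=tool(-45,35)
print('pad target',P.round(4)); print(Rm.round(2),T.round(2))
for back in(.13,0): print(back,(P+T[:,2]*(.027-back)).round(3),delta(p,Rm,P+T[:,2]*(.027-back),T))
E
```

```text
pad target [0.3922 0.3788 0.1226]
[[-0.9   0.43 -0.  ]
 [ 0.43  0.9  -0.  ]
 [-0.   -0.   -1.  ]] [[-0.58  0.71  0.41]
 [ 0.58  0.71 -0.41]
 [-0.57 -0.   -0.82]]
0.13 [0.35  0.421 0.207] [-13.64 -19.4    2.36   5.89 -34.63  19.05]
0 [0.403 0.368 0.101] [-20.66 -21.89  13.02   5.89 -34.63  19.05]
```

Call:
play_rows:
  deltas:
    - [[-3,-4,0,1,-7,4,8.5],[-6,-8,0.5,2,-14,8,8.5],[-9,-12,1,4,-21,12,8.5],[-12,-16,1.5,5,-28,16,8.5],[-13.6,-19.4,2.4,5.9,-34.6,19,8.5],[-13.6,-19.4,2.4,5.9,-34.6,19,8.5],[-13.6,-19.4,2.4,5.9,-34.6,19,8.5],[-13.6,-19.4,2.4,5.9,-34.6,19,8.5]]

```text
time: 0.9
tcp_pos: [0.3509, 0.4232, 0.2077]
eef_rot: [3.138, 0.608, 2.356]
force: [0.3, 0.0, 0.1]
gripper_width: 0.998
grasp_force: 0.0
```

Run:
```python
from h import *
p,Rm,s=cur(); print(p,Rm.round(3),s['joints'].round(2),s['time'])
c,w=snap('wrist','w1.png'); c2,t=snap('top','t1.png'); c3,q=snap('side','s1.png')
M=np.array([.422,.349,.16]); Sc=scoop(-45,69); T=Rm
for n,L in(('mouthL',[0,.034,0]),('mouthR',[0,-.034,0]),('tipL',[0,.034,.015]),('tipR',[0,-.034,.015]),('backL',[-.084,.034,.042]),('backR',[-.084,-.034,.042])):
    X=M+Sc@L; print(n,proj(c,X).round(0),proj(c2,X).round(0),proj(c3,X).round(0))
r=lambda i,x,y,w,h:cv2.resize(i[y:y+h,x:x+w],(400,300),interpolation=cv2.INTER_CUBIC)
o=np.vstack([np.hstack([r(w,0,0,512,384),r(t,120,200,80,60)]),np.hstack([r(q,140,110,100,75),r(q,220,225,120,90)])])
cv2.imwrite('pics/c1.png',o[:,:,::-1])
```

```text
[0.35094354 0.42321231 0.20768226] [[-0.58   0.706  0.407]
 [ 0.581  0.708 -0.401]
 [-0.571  0.003 -0.821]] [-1.58  0.57  0.46  1.99  0.41  0.91 -0.68] 0.9
mouthL [294. 252.] [152. 208.] [189. 136.]
mouthR [214. 252.] [169. 225.] [177. 147.]
tipL [296. 250.] [148. 212.] [185. 133.]
tipR [212. 250.] [165. 229.] [172. 144.]
backL [296. 141.] [139. 228.] [171. 150.]
backR [212. 141.] [155. 244.] [159. 162.]
```

View pics/c1.png

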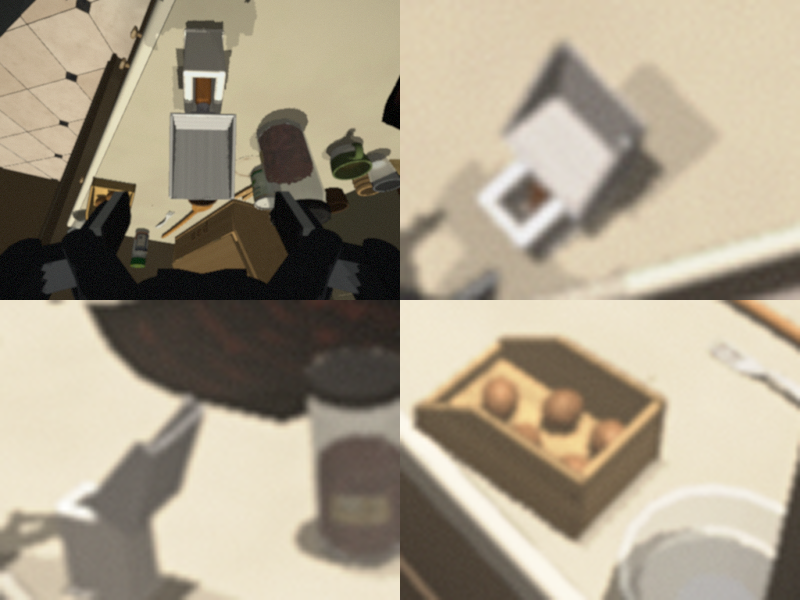

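The wrist view shows the pan squarely: mouth corners at about (218,253) and (301,253), back edge at row 145. That matches the prediction to within about 4 mm sideways, so I'll correct for that and go in.

Run:
```python
from h import *
p,Rm,s=cur(); M=np.array([.4248,.3518,.16]); Sc=scoop(-45,69)
P=M+Sc@[-.05,0,.026]; T=tool(-45,35)
for back in(.06,0): print(back,delta(p,Rm,P+T[:,2]*(.027-back),T))
```

```text
0.06 [-0.04  0.16  7.13  0.18 -0.17 -0.1 ]
0 [-0.06  0.14 13.13  0.18 -0.17 -0.1 ]
```

Call:
play_rows:
  deltas:
    - [[0,0.15,2.5,0.2,-0.2,-0.1,8.5],[0,0.15,5,0.2,-0.2,-0.1,8.5],[0,0.15,7.5,0.2,-0.2,-0.1,8.5],[0,0.15,9.5,0.2,-0.2,-0.1,8.5],[0,0.15,11,0.2,-0.2,-0.1,8.5],[0,0.15,12.2,0.2,-0.2,-0.1,8.5],[0,0.15,13.1,0.2,-0.2,-0.1,8.5],[0,0.15,13.1,0.2,-0.2,-0.1,8.5]]

```text
time: 1.85
tcp_pos: [0.4051, 0.369, 0.0995]
eef_rot: [-3.138, 0.614, 2.358]
force: [0.3, -0.2, 0.3]
gripper_width: 0.998
grasp_force: 0.0
```

Run:
```python
from h import *
p,Rm,s=cur(); print(p,s['force'])
c,w=snap('wrist','w2.png'); c3,q=snap('side','s2.png')
r=lambda i,x,y,w,h:cv2.resize(i[y:y+h,x:x+w],(400,300),interpolation=cv2.INTER_CUBIC)
cv2.imwrite('pics/c2.png',np.hstack([r(w,0,0,512,384),r(q,130,85,120,90)])[:,:,::-1])
```

```text
[0.40508364 0.36899802 0.09946818] [ 0.27047593 -0.22938718  0.3282729 ]
```

View pics/c2.png

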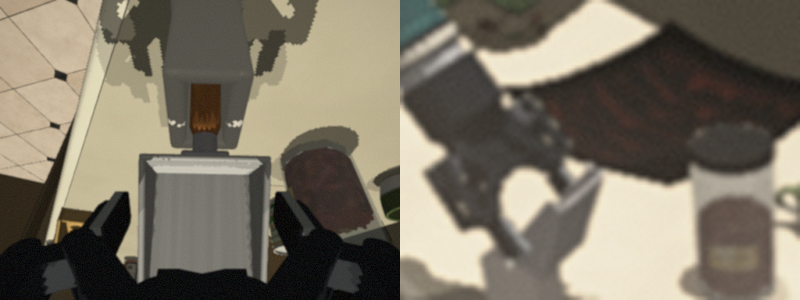

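The pan (columns 138–270) is centred between the open fingers (131 and 273). Closing now.

Call:
play_rows:
  deltas:
    - [[0,0,0,0,0,0,5.5],[0,0,0,0,0,0,5.5],[0,0,0,0,0,0,5.5],[0,0,0,0,0,0,5.5],[0,0,0,0,0,0,5.5],[0,0,0,0,0,0,5.5]]

```text
time: 2.55
tcp_pos: [0.4048, 0.3706, 0.1004]
eef_rot: [-3.14, 0.613, 2.358]
force: [-2.0, 1.3, 7.0]
gripper_width: 0.784
grasp_force: 66.7
```

Run:
```python
from h import *
p,Rm,s=cur(); print(s['gripper_width'],s['grasp_force'],s['force'],p)
Sc=scoop(-45,69); print('axis in tool',(Rm.T@Sc[:,0]*10).round(2), 'up in tool',(Rm.T@U*10).round(2))
```

```text
0.7840794500700553 66.7440154756332 [-2.02582396  1.33255258  7.0209766 ] [0.40477889 0.37064718 0.10040278]
axis in tool [-8.3  -0.01 -5.58] up in tool [-5.75 -0.01 -8.18]
```

Call:
play_rows:
  deltas:
    - [[-0.8,0,-0.6,0,0,0,5.5],[-1.7,0,-1.1,0,0,0,5.5],[-2.9,0,-1.95,0,0,0,5.5],[-4.2,0,-2.8,0,0,0,5.5],[-5.4,0,-3.6,0,0,0,5.5],[-6.6,0,-4.5,0,0,0,5.5],[-7.9,0,-5.3,0,0,0,5.5],[-9.1,0,-6.1,0,0,0,5.5],[-10,0,-6.7,0,0,0,5.5],[-10,0,-6.7,0,0,0,5.5]]

```text
time: 3.55
tcp_pos: [0.4367, 0.3384, 0.214]
eef_rot: [-3.141, 0.613, 2.354]
force: [1.1, 0.8, -1.7]
gripper_width: 0.781
grasp_force: 67.3
```

Run:
```python
from h import *
p,Rm,s=cur(); print(s['gripper_width'],s['grasp_force'],s['force'],p)
# scoop pose in tool assumed: at grasp
p0=np.array([.4048,.3706,.1004]);R0=R.from_euler('xyz',[-3.14,.613,2.358]).as_matrix()
M=np.array([.4248,.3518,.16]); Sc=scoop(-45,69)
O=M-.042*Sc[:,0]; off=R0.T@(O-p0); rel=R0.T@Sc; np.savez('g1.npz',off=off,rel=rel); print(off)
for o,hd in(([.48,.18,.08],-66),([.48,.18,.004],-66)):
    T=scoop(hd,0)@rel.T; q=np.array(o)-T@off; print(q.round(4),T.round(2),delta(p,Rm,q,T))
c3,q=snap('side','s3.png'); c,w=snap('wrist','w3.png')
r=lambda i,x,y,w,h:cv2.resize(i[y:y+h,x:x+w],(400,300),interpolation=cv2.INTER_CUBIC)
cv2.imwrite('pics/c3.png',np.hstack([r(w,0,0,512,384),r(q,110,65,160,120)])[:,:,::-1])
```

```text
0.7812053112284498 67.29842621076386 [ 1.07870015  0.79946684 -1.67699961] [0.43668235 0.33842296 0.21399672]
[-0.0218613   0.00081095 -0.00955265]
[0.4697 0.2011 0.0843] [[-0.34  0.91 -0.23]
 [ 0.76  0.41  0.51]
 [ 0.56  0.   -0.83]] [-2.39 -7.35 17.55  0.2  68.22 22.09]
[0.4697 0.2011 0.0083] [[-0.34  0.91 -0.23]
 [ 0.76  0.41  0.51]
 [ 0.56  0.   -0.83]] [ 1.98 -7.35 23.77  0.2  68.22 22.09]
```

View pics/c3.png

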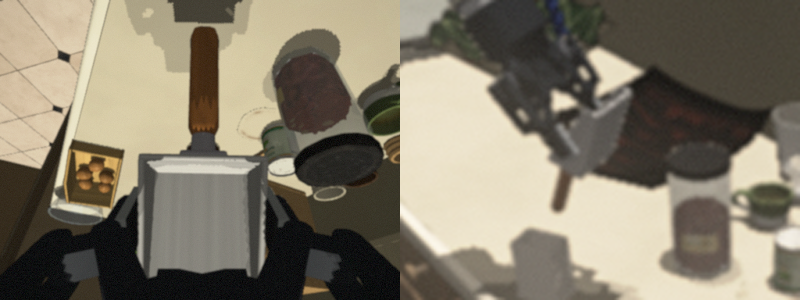

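The scoop is out and held square, with the handle clear of the crock at (540,235). Next I swing it level over the free worktop.

Call:
play_rows:
  deltas:
    - [[-0.3,-0.7,1.0,0,6.8,2.2,5.5],[-0.6,-1.5,2.5,0,13.6,4.4,5.5],[-1,-2.2,4,0,20.4,6.6,5.5],[-1.4,-3,5.5,0.1,27.3,8.8,5.5],[-1.9,-3.7,7,0.1,34.1,11,5.5],[-2.4,-4.4,8.5,0.1,40.9,13.2,5.5],[-2.8,-5.2,10,0.1,47.7,15.4,5.5],[-3,-5.9,12,0.2,54.5,17.6,5.5],[-2.8,-6.6,14.5,0.2,61.3,19.8,5.5],[-2.4,-7.35,17.5,0.2,68.2,22.1,5.5]]

```text
time: 4.65
tcp_pos: [0.4704, 0.2012, 0.0829]
eef_rot: [3.139, -0.594, 1.992]
force: [0.5, -0.6, -3.7]
gripper_width: 0.784
grasp_force: 67.2
```

Run:
```python
from h import *
p,Rm,s=cur(); print(s['joints'].round(2),s['grasp_force'],s['force'],p)
g=np.load('g1.npz');off,rel=g['off'],g['rel']; print('scoop now',p+Rm@off,(Rm@rel).round(3))
for o in([.48,.18,.03],[.48,.18,.003]):
    T=scoop(-66,0)@rel.T; q=np.array(o)-T@off; print(delta(p,Rm,q,T))
c3,q=snap('side','s4.png'); c,w=snap('top','t4.png')
O=p+Rm@off;S=Rm@rel
for L in([.042,.034,0],[.042,-.034,0],[-.129,0,.032],[-.042,-.034,0]): print(L,proj(c,O+S@L).round(),proj(c3,O+S@L).round())
r=lambda i,x,y,w,h:cv2.resize(i[y:y+h,x:x+w],(400,300),interpolation=cv2.INTER_CUBIC)
cv2.imwrite('pics/c4.png',np.hstack([r(w,170,140,120,90),r(q,190,125,120,90)])[:,:,::-1])
```

```text
[ 0.13  0.71 -0.4   2.12 -0.62  0.57  0.78] 67.21685745396826 [ 0.5206382  -0.61171823 -3.66507352] [0.47037739 0.20115215 0.08292391]
scoop now [0.48068614 0.1800613  0.07859571] [[ 0.406  0.914  0.   ]
 [-0.914  0.406 -0.003]
 [-0.003  0.001  1.   ]]
[-2.71 -0.07  4.05  0.09 -0.18  0.01]
[-4.22 -0.08  6.28  0.09 -0.18  0.01]
[0.042, 0.034, 0] [231. 183.] [246. 194.]
[0.042, -0.034, 0] [240. 204.] [228. 206.]
[-0.129, 0, 0.032] [181. 216.] [193. 165.]
[-0.042, -0.034, 0] [214. 216.] [205. 192.]
```

View pics/c4.png

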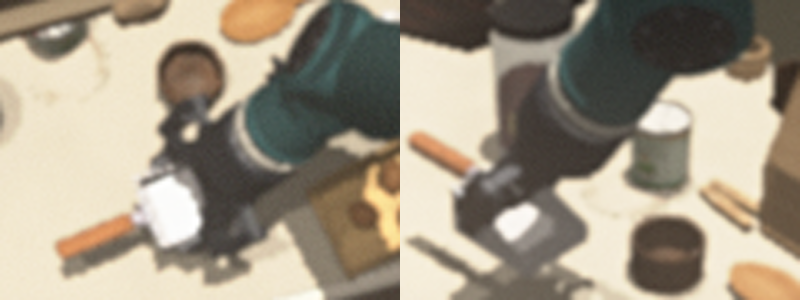

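The scoop is roughly level; its handle end shows at (62,247) in the top view and (413,137) in the side view. I'll triangulate that to check the pitch.

Run:
```python
from h import *
c,c3=cam('top'),cam('side'); t=lambda x,y:(170+x*.3,140+y*.3); s=lambda x,y:(190+(x-400)*.3,125+y*.3)
print('handle end',meet(c,t(62,247),c3,s(413,137)), 'handle front', meet(c,t(132,222),c3,s(474,170)))
im=cv2.imread('pics/t4.png'); h=cv2.cvtColor(im,cv2.COLOR_BGR2HSV)
for n,f in(('t4',c),('s4',c3)):
    h=cv2.cvtColor(cv2.imread(f'pics/{n}.png'),cv2.COLOR_BGR2HSV); m=((h[...,0]<12)&(h[...,1]>130)&(h[...,2]>90)).astype(np.uint8)
    k,l,st,ce=cv2.connectedComponentsWithStats(m)
    for i in range(1,k):
        if st[i,4]>40: print(n,st[i],ce[i].round(1))
```

```text
handle end (array([0.42987082, 0.27588765, 0.1195916 ]), np.float64(0.006769033308549761)) handle front (array([0.45582688, 0.21467338, 0.11745978]), np.float64(0.0027640639485632646))
s4 [367 116  10  15  90] [371.8 122.6]
```

Run:
```python
from h import *
g=np.load('g1.npz');off,rel=g['off'],g['rel']; p,Rm,s=cur(); c=cam('wrist')
for dx in(0,.01,.02):
  for dz in (0,.007):
    O=p+Rm@off;S=Rm@rel
    print(dx,dz,[proj(c,O+S@(np.array(L)+[dx,0,dz])).round() for L in([-.042,.034,.042],[-.042,-.034,.042],[-.129,0,.040],[-.055,0,.04])])
```

```text
0 0 [array([342., 193.]), array([175., 193.]), array([259.,  23.]), array([259., 165.])]
0 0.007 [array([347., 188.]), array([171., 188.]), array([259.,  12.]), array([259., 159.])]
0.01 0 [array([344., 217.]), array([174., 217.]), array([259.,  40.]), array([259., 187.])]
0.01 0.007 [array([349., 214.]), array([169., 213.]), array([259.,  29.]), array([259., 182.])]
0.02 0 [array([346., 243.]), array([172., 242.]), array([259.,  58.]), array([259., 211.])]
0.02 0.007 [array([351., 240.]), array([167., 240.]), array([259.,  47.]), array([259., 207.])]
```

Run:
```python
from h import *
c=cam('wrist'); im=read_camera('wrist'); cv2.imwrite('pics/w5.png',im[:,:,::-1])
for n in('w3','w5'):
    i=cv2.imread(f'pics/{n}.png'); h=cv2.cvtColor(i,cv2.COLOR_BGR2HSV)[:,240:280]
    m=((h[...,0]<15)&(h[...,1]>120)&(h[...,2]>50)); r=np.where(m.sum(1)>8)[0]; print(n,r.min(),r.max(),[int(x) for x in i[150:230:4,259].mean(1)])
```

```text
w3 36 168 [53, 55, 60, 74, 60, 70, 66, 66, 62, 67, 66, 64, 75, 156, 186, 185, 211, 210, 152, 127]
w5 35 169 [76, 77, 78, 69, 67, 117, 136, 139, 139, 143, 141, 123, 136, 164, 85, 45, 50, 49, 118, 150]
```

Call:
play_rows:
  deltas:
    - [[-0.7,0,1.1,0,0,0,5.5],[-1.5,0,2.2,0,0,0,5.5],[-2.2,-0.05,3.3,0,0,0,5.5],[-3,-0.05,4.4,0,0,0,5.5],[-3.5,-0.05,5.1,0,0,0,5.5],[-3.7,-0.05,5.5,0,0,0,5.5],[-3.7,-0.05,5.5,0,0,0,5.5]]

```text
time: 5.5
tcp_pos: [0.4675, 0.2019, 0.0163]
eef_rot: [-3.139, -0.591, 1.992]
force: [0.0, -0.3, -0.7]
gripper_width: 0.786
grasp_force: 67.3
```

Call:
play_rows:
  deltas:
    - [[-0.1,0,0.15,0,0,0,5.5],[-0.2,0,0.3,0,0,0,5.5],[-0.2,0,0.3,0,0,0,5.5]]

```text
time: 5.8
tcp_pos: [0.468, 0.2016, 0.0134]
eef_rot: [-3.14, -0.59, 1.992]
force: [-0.1, -0.4, -2.3]
gripper_width: 0.784
grasp_force: 67.3
```

Call:
play_rows:
  deltas:
    - [[-0.1,0,0.15,0,0,0,5.5],[-0.2,0,0.3,0,0,0,5.5],[-0.2,0,0.3,0,0,0,5.5]]

```text
time: 6.1
tcp_pos: [0.4678, 0.2016, 0.0095]
eef_rot: [-3.139, -0.59, 1.992]
force: [-0.0, 0.8, -1.4]
gripper_width: 0.785
grasp_force: 67.3
```

Call:
play_rows:
  deltas:
    - [[-0.1,0,0.15,0,0,0,5.5],[-0.2,0,0.3,0,0,0,5.5],[-0.2,0,0.3,0,0,0,5.5]]

```text
time: 6.4
tcp_pos: [0.4676, 0.2022, 0.0077]
eef_rot: [-3.14, -0.593, 1.994]
force: [0.2, -3.3, 11.6]
gripper_width: 0.783
grasp_force: 66.0
```

Call:
play_rows:
  deltas:
    - [[0,0,0,0,0,0,8.5],[0,0,0,0,0,0,8.5],[0,0,0,0,0,0,8.5],[0,0,0,0,0,0,8.5],[0,0,0,0,0,0,8.5]]

```text
time: 6.9
tcp_pos: [0.4677, 0.2017, 0.0059]
eef_rot: [-3.139, -0.59, 1.992]
force: [-0.0, 0.5, 0.5]
gripper_width: 0.997
grasp_force: 0.0
```

Call:
play_rows:
  deltas:
    - [[0,0,-1.5,0,0,0,8.5],[0,0,-4,0,0,0,8.5],[0,0,-7,0,0,0,8.5],[0,0,-11,0,0,0,8.5],[0,0,-14,0,0,0,8.5],[0,0,-14,0,0,0,8.5]]

```text
time: 7.5
tcp_pos: [0.5036, 0.1284, 0.1247]
eef_rot: [3.136, -0.585, 1.992]
force: [-0.8, 0.4, -0.1]
gripper_width: 0.995
grasp_force: 0.0
```

Run:
```python
from h import *
p,Rm,s=cur(); print(s['joints'].round(2),s['force'],p)
# regrasp standoff: assume scoop origin
O=np.array([.481,.18,0]); S=scoop(-66,0); G=O+S@[-.097,0,.032]
T=tool(-66,30); 
for b in (.15,.0): print(delta(p,Rm,G+T[:,2]*(.021-b),T))
c3,q=snap('side','s6.png'); c,w=snap('top','t6.png')
for f,cc in(('t6',c),('s6',c3)):
    h=cv2.cvtColor(cv2.imread(f'pics/{f}.png'),cv2.COLOR_BGR2HSV); 
r=lambda i,x,y,w,h:cv2.resize(i[y:y+h,x:x+w],(400,300),interpolation=cv2.INTER_CUBIC)
cv2.imwrite('pics/c6.png',np.hstack([r(w,170,140,120,90),r(q,190,125,120,90)])[:,:,::-1])
```

```text
[ 0.2   0.65 -0.33  2.05 -0.53  0.75  0.78] [-0.75834539  0.43578219 -0.13262673] [0.5036486  0.12836132 0.12469461]
[ 1.921e+01  2.000e-02  1.045e+01  2.600e-01 -6.353e+01 -3.000e-02]
[ 5.790e+00 -3.000e-02  1.714e+01  2.600e-01 -6.353e+01 -3.000e-02]
```

View pics/c6.png

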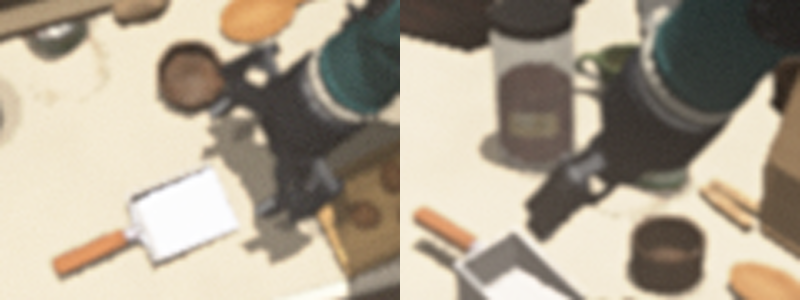

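The scoop lies flat. In the top view the handle runs (57,267) to (128,238), with mouth corners near (212,168) and (240,235). I'll measure it and set up the regrasp.

Run:
```python
from h import *
c,c3=cam('top'),cam('side'); t=lambda x,y:(170+x*.3,140+y*.3); s=lambda x,y:(190+(x-400)*.3,125+y*.3)
e=plane(c,t(57,267),.036);f=plane(c,t(128,238),.036); print('end',e,'front',f,np.degrees(np.arctan2(*(f-e)[1::-1])),np.linalg.norm(f-e))
print('side end',plane(c3,s(418,213),.036), 'mouth',plane(c,t(212,168),.01),plane(c,t(240,235),.01))
```

```text
end [0.4242944  0.29132449 0.036     ] front [0.45013818 0.22624888 0.036     ] -68.34025461176904 0.07001954134988955
side end [0.42542834 0.2860067  0.036     ] mouth [0.51843052 0.1497143  0.01      ] [0.45461797 0.12392839 0.01      ]
```

Run:
```python
from h import *
p,Rm,s=cur(); O=np.array([.472,.174,0]); S=scoop(-68,0); G=O+S@[-.1,0,.032]; T=tool(-68,30)
for b in (.12,.0): print(delta(p,Rm,G+T[:,2]*(.019-b),T))
```

```text
[ 16.57  -0.2   11.46  -0.14 -63.78   2.3 ]
[  5.8   -0.42  16.76  -0.14 -63.78   2.3 ]
```

Call:
play_rows:
  deltas:
    - [[1,0,-0.5,0,-6.4,0.2,4.5],[2.5,0,0,0,-12.8,0.5,4.5],[4.5,0,1.5,0,-19.2,0.7,4.5],[6.5,-0.1,3,0,-25.6,0.9,4.5],[8.5,-0.1,4.5,0,-32,1.1,4.5],[10.5,-0.1,6,0,-38.4,1.4,4.5],[12.5,-0.1,7.5,0,-44.8,1.6,4.5],[14,-0.2,9,-0.1,-51.2,1.8,4.5],[15.3,-0.2,10.3,-0.1,-57.6,2,4.5],[16.6,-0.2,11.5,-0.1,-63.8,2.3,4.5]]

```text
time: 8.6
tcp_pos: [0.4118, 0.318, 0.1173]
eef_rot: [-3.139, 0.529, 1.964]
force: [0.6, 0.8, -1.1]
gripper_width: 0.531
grasp_force: 0.0
```

Call:
play_rows:
  deltas:
    - [[0,0,0,0,0,0,4.5],[0,0,0,0,0,0,4.5]]

```text
time: 8.8
tcp_pos: [0.4127, 0.3152, 0.1169]
eef_rot: [-3.135, 0.526, 1.964]
force: [0.9, -1.0, 0.5]
gripper_width: 0.528
grasp_force: 0.0
```

Run:
```python
from h import *
p,Rm,s=cur(); print(s['joints'].round(2),p); O=np.array([.472,.174,0]); S=scoop(-68,0); G=O+S@[-.1,0,.032]; T=tool(-68,30)
print(delta(p,Rm,G+T[:,2]*.019,T))
c,w=snap('wrist','w7.png'); h=cv2.cvtColor(w,cv2.COLOR_RGB2HSV)
m=((h[...,0]<15)&(h[...,1]>110)&(h[...,2]>50)).astype(np.uint8); k,l,st,ce=cv2.connectedComponentsWithStats(m)
for i in range(1,k):
    if st[i,4]>300: 
        q=cv2.minAreaRect(np.argwhere(l==i)[:,::-1].astype(np.float32)); print(st[i],ce[i].round(1),q); b=cv2.boxPoints(q); print([plane(c,x,.036).round(4) for x in b])
print([proj(c,O+S@[x,0,.036]).round() for x in(-.129,-.055)])
cv2.imwrite('pics/c7.png',w[:,:,::-1])
```

```text
[-1.35  0.7   0.52  2.06  0.19  0.73 -0.66] [0.41266899 0.31519527 0.11694963]
[-0.33  0.23 11.91 -0.1   0.12  0.48]
[256 161  22  67 941] [266.4 196.2] ((266.5, 194.0), (66.0, 21.0), 90.0)
[array([0.4175, 0.2999, 0.036 ]), array([0.4314, 0.3056, 0.036 ]), array([0.4653, 0.2325, 0.036 ]), array([0.4479, 0.2252, 0.036 ])]
[array([261., 169.]), array([260., 228.])]
```

View pics/c7.png

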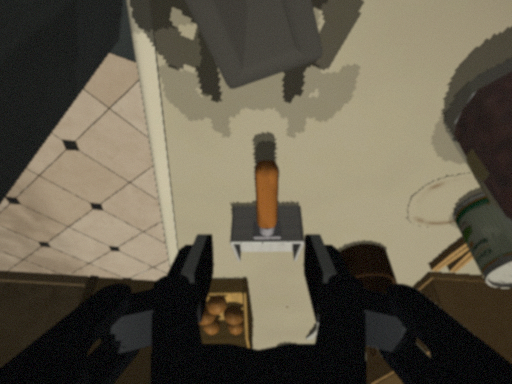

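The handle appears at column 266, against the predicted 260, so I shift about 5 mm sideways. The handle and both fingers have clear space around them.

Run:
```python
from h import *
p,Rm,s=cur(); T=tool(-67,30); print(delta(p,Rm,np.array([.4385,.269,.032])+T[:,2]*.019,T))
```

```text
[-0.02  0.69 11.85 -0.68  0.11 -0.64]
```

Call:
play_rows:
  deltas:
    - [[0,0.3,3,-0.7,0.1,-0.6,4.5],[0,0.7,6,-0.7,0.1,-0.6,4.5],[0,0.7,8.5,-0.7,0.1,-0.6,4.5],[0,0.7,10.5,-0.7,0.1,-0.6,4.5],[0,0.7,11.8,-0.7,0.1,-0.6,4.5],[0,0.7,11.8,-0.7,0.1,-0.6,4.5]]

```text
time: 9.45
tcp_pos: [0.4437, 0.2583, 0.0166]
eef_rot: [3.14, 0.524, 1.965]
force: [-1.3, -0.2, -0.0]
gripper_width: 0.523
grasp_force: 0.0
```

Call:
play_rows:
  deltas:
    - [[0,0,0,0,0,0,2.5],[0,0,0,0,0,0,1],[0,0,0,0,0,0,1],[0,0,0,0,0,0,1],[0,0,0,0,0,0,1],[0,0,0,0,0,0,1]]

```text
time: 10.05
tcp_pos: [0.4441, 0.2626, 0.0175]
eef_rot: [3.136, 0.521, 1.968]
force: [-1.1, 2.7, 6.2]
gripper_width: 0.203
grasp_force: 60.5
```

Run:
```python
from h import *
p,Rm,s=cur(); print(p,s['eef_rot'],s['gripper_width'],s['grasp_force'],s['force'])
print('axis in tool', (Rm.T@U).round(3))
c,w=snap('wrist','w8.png'); t,ti=snap('top','t8.png')
# pan bright region in wrist image
h=cv2.cvtColor(w,cv2.COLOR_RGB2HSV); m=((h[...,0]<15)&(h[...,1]>110)&(h[...,2]>50)).astype(np.uint8); k,l,st,ce=cv2.connectedComponentsWithStats(m)
for i in range(1,k):
    if st[i,4]>200: print(st[i],ce[i].round(1))
n=lambda r:[round(float(x),4) for x in r]
for x in(-.11,-.1,-.09):
  O=p-Rm[:,2]*.019; S=scoop(-67,0); O=O-S@[x,0,.032]; print(x,n(O),[proj(c,O+S@L).round() for L in([-.129,0,.04],[-.055,0,.04],[-.042,.034,.042],[-.042,-.034,.042])])
cv2.imwrite('pics/c8.png',np.hstack([cv2.resize(w,(400,300)),cv2.resize(ti[140:230,170:290],(400,300),interpolation=cv2.INTER_CUBIC)])[:,:,::-1])
```

```text
[0.44405718 0.26262506 0.01746232] [3.13589506 0.52131957 1.96825087] 0.20254077569241724 60.48231482505798 [-1.09978339  2.65681368  6.21879873]
axis in tool [-0.498  0.005 -0.867]
[ 236  216   45  100 2728] [257.7 266.9]
-0.11 [0.4833, 0.1701, 0.0019] [array([257., 261.]), array([257., 329.]), array([316., 340.]), array([199., 341.])]
-0.1 [0.4794, 0.1793, 0.0019] [array([257., 247.]), array([257., 322.]), array([318., 334.]), array([196., 335.])]
-0.09 [0.4755, 0.1885, 0.0019] [array([256., 231.]), array([257., 315.]), array([321., 328.]), array([194., 329.])]
```

View pics/c8.png

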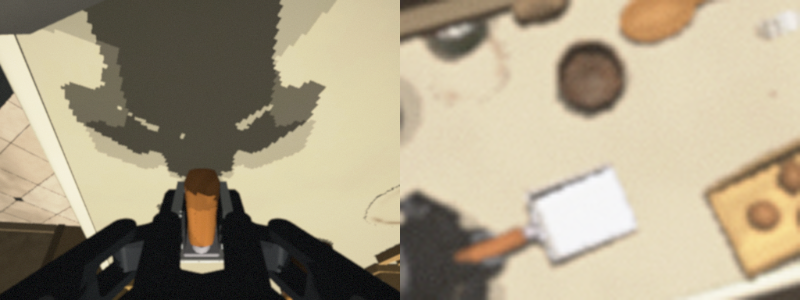

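The scoop is held by its handle (17 mm between the pads). The 10 views are used up, so everything from here is measured numerically. Next: bin outline, dish and nuts from masks.

Run:
```python
from h import *
c=cam('top'); im=cv2.imread('pics/t8.png'); h=cv2.cvtColor(im,cv2.COLOR_BGR2HSV)
B=lambda x,y:(int(252+(x-400)*.3),int(160+(y-300)*.3))
for n,q in(('floor',(460,460)),('floor2',(515,445)),('nut',(490,448)),('top',(380,400)),('back',(610,400)),('wallR',(520,492)),('dish',(700,390))):
    x,y=B(*q); print(n,h[y,x])
roi=np.zeros(h.shape[:2],np.uint8); roi[165:232,255:325]=1
m=((h[...,1]>105)&(roi>0)).astype(np.uint8)
cs,_=cv2.findContours(m,cv2.RETR_EXTERNAL,cv2.CHAIN_APPROX_NONE); k=max(cs,key=cv2.contourArea)
hull=cv2.convexHull(k); a=cv2.approxPolyDP(hull,3,True)[:,0]; print('area',cv2.contourArea(k))
for q in a: print(q,[plane(c,q,z).round(3)[:2] for z in(0,.022,.06)])
print(cv2.minAreaRect(k))
for i in range(172,226,9): print(i,[int(v) for v in h[i,258:322:4,1]])
# mouth check
p,Rm,s=cur(); S=scoop(-67,0); O=p-Rm[:,2]*.019-S@[-.098,0,.032]
print('O',O,'mouth pred px',proj(c,O+S@[.042,.034,.01]),proj(c,O+S@[.042,-.034,.01]),'seen',(232.4,189.5),(240.8,209.6))
```

```text
floor [ 18 112 229]
floor2 [ 20 108 240]
nut [ 14 127 203]
top [ 22  47 226]
back [ 20  46 229]
wallR [ 17  71 125]
dish [ 13  14 169]
area 1140.5
[305 183] [array([ 0.541, -0.076]), array([ 0.537, -0.074]), array([ 0.53 , -0.069])]
[316 202] [array([ 0.48 , -0.109]), array([ 0.477, -0.106]), array([ 0.471, -0.101])]
[275 222] [array([0.418, 0.021]), array([0.416, 0.022]), array([0.413, 0.024])]
[263 197] [array([0.498, 0.058]), array([0.494, 0.058]), array([0.489, 0.059])]
[299 181] [array([ 0.547, -0.057]), array([ 0.543, -0.055]), array([ 0.536, -0.051])]
((289.23382568359375, 199.34103393554688), (29.02051544189453, 47.765621185302734), 64.53665161132812)
172 [46, 47, 50, 48, 49, 51, 49, 48, 47, 45, 46, 47, 48, 47, 47, 45]
181 [46, 47, 48, 49, 49, 47, 48, 51, 80, 107, 102, 105, 111, 50, 46, 48]
190 [47, 48, 47, 57, 99, 95, 117, 128, 125, 111, 113, 117, 109, 102, 57, 46]
199 [46, 87, 112, 112, 112, 113, 106, 112, 110, 112, 110, 123, 128, 114, 93, 70]
208 [43, 44, 70, 112, 113, 117, 118, 98, 114, 123, 118, 114, 73, 52, 48, 45]
217 [43, 46, 44, 56, 108, 105, 114, 97, 53, 43, 24, 18, 19, 35, 46, 54]
O [0.47858202 0.18115218 0.00189802] mouth pred px [231.62814707 187.85921389] [240.26311326 207.55310414] seen (232.4, 189.5) (240.8, 209.6)
```

```bash
cat >> h.py <<'E'
BC=np.array([.488,-.0265,0]); BH=-66.4
def bincoord(X): return scoop(BH,0).T@(np.asarray(X)-BC)
def plan(ws,hd=BH,C=BC,p=None,Rm=None):
    """ws: (along,lat,z of mouth, mouth-down deg, [n rows]); prints rows from the present pose"""
    g=np.load('g2.npz');S0=scoop(hd,0)
    if p is None: p,Rm,_=cur()
    for a,l,z,dn in ws:
        S=scoop(hd,-dn); O=C+S0@[a,l,z]-S@[.042,0,0]; T=S@g['rel'].T; print((a,l,z,dn),delta(p,Rm,O-T@g['off'],T).tolist())
def mouth():
    g=np.load('g2.npz');p,Rm,s=cur(); S=Rm@g['rel'];O=p+Rm@g['off'];m=O+S@[.042,0,0]; return bincoord(m).round(4),np.degrees(np.arcsin(-S[2,0])).round(1),s
E
python3 - <<'E'
from h import *
p,Rm,s=cur(); S=scoop(-67.2,0); O=p-Rm[:,2]*.019-S@[-.098,0,.032]; O[2]=0.0005
np.savez('g2.npz',rel=Rm.T@S,off=Rm.T@(O-p)); print(mouth()[:2])
plan([(-.21,.01,.06,0),(-.12,.003,.08,20),(-.11,.003,.06,38)])
E
```

```text
(array([-0.1521,  0.0736,  0.0005]), np.float64(-0.0))
(-0.21, 0.01, 0.06, 0) [1.98, -6.58, -8.04, -0.4, 0.0, -0.69]
(-0.12, 0.003, 0.08, 20) [-10.19, -7.13, -8.39, -0.27, 20.0, -0.65]
(-0.11, 0.003, 0.06, 38) [-13.83, -7.08, -7.81, -0.14, 38.0, -0.59]
```

Call:
play_rows:
  deltas:
    - [[-1,0,-1.7,0,0,0,1],[-2.2,0,-3.8,0,0,0,1],[-3.5,0,-6.1,0,0,0,1],[-4.5,-1,-7.5,0,0,-0.3,1],[-6,-2.5,-8.2,0,5,-0.6,1],[-7.5,-4,-8.3,-0.2,11,-0.6,1],[-9,-5.5,-8.3,-0.2,17,-0.6,1],[-10.5,-6.5,-8.3,-0.2,23,-0.6,1],[-12.2,-7.1,-8.2,-0.2,30,-0.6,1],[-13.8,-7.1,-7.8,-0.1,38,-0.6,1]]

```text
time: 11.15
tcp_pos: [0.4049, 0.1653, 0.1497]
eef_rot: [-3.137, -0.07, 1.98]
force: [-0.4, 0.0, -2.9]
gripper_width: 0.199
grasp_force: 59.6
```

Call:
play_rows:
  deltas:
    - [[0,0,0,0,0,0,1],[0,0,0,0,0,0,1]]

```text
time: 11.35
tcp_pos: [0.4066, 0.1638, 0.1489]
eef_rot: [-3.136, -0.066, 1.974]
force: [0.1, 0.4, -2.4]
gripper_width: 0.198
grasp_force: 59.7
```

Run:
```python
from h import *
m,a,s=mouth(); print(m,a,s['joints'].round(2),s['gripper_width'],s['force'])
c,t=snap('top','t9.png'); c3,q=snap('side','s9.png'); h=cv2.cvtColor(t,cv2.COLOR_RGB2HSV); hs=cv2.cvtColor(q,cv2.COLOR_RGB2HSV)
g=np.load('g2.npz');p,Rm,_=cur();S=Rm@g['rel'];O=p+Rm@g['off']
P=[O+S@L for L in([.042,.034,0],[.042,-.034,0],[.042,.034,.015],[.042,-.034,.015],[-.042,.034,.042],[-.042,-.034,.042])]
print('top pred',[proj(c,X).round(1).tolist() for X in P]); print('side pred',[proj(c3,X).round(1).tolist() for X in P])
# bright/grey metal mask near prediction
for n,hh,cc in(('top',h,c),('side',hs,c3)):
    pp=np.array([proj(cc,X) for X in P]); x0,y0=pp.min(0).astype(int)-12; x1,y1=pp.max(0).astype(int)+12
    m=np.zeros(hh.shape[:2],np.uint8); m[y0:y1,x0:x1]=(hh[y0:y1,x0:x1,1]<30)&(hh[y0:y1,x0:x1,2]>70)
    k=max(cv2.findContours(m,0,2)[0],key=cv2.contourArea); print(n,cv2.contourArea(k),cv2.approxPolyDP(cv2.convexHull(k),2,True)[:,0].tolist())
```

```text
[-0.1077 -0.0003  0.0625] 33.6 [-0.46  0.38  0.03  2.3  -0.17  0.47  0.12] 0.19832834941755395 [ 0.14368923  0.42412415 -2.41361351]
top pred [[253.0, 201.5], [262.4, 222.0], [255.5, 199.7], [265.0, 220.4], [237.8, 204.0], [247.6, 225.8]]
side pred [[237.3, 219.4], [217.1, 233.4], [239.7, 217.1], [219.3, 231.2], [222.8, 185.0], [201.2, 197.7]]
top 142.0 [[247, 200], [256, 205], [262, 222], [258, 223], [248, 210]]
side 718.5 [[219, 188], [224, 190], [238, 216], [231, 227], [220, 233], [202, 211], [202, 202], [207, 191]]
```

Run:
```python
from h import *
plan([(-.09,.001,.05,38),(-.07,.001,.035,38),(-.058,.001,.021,38),(-.048,.001,.011,37),(-.042,.001,.0085,36)])
```

```text
(-0.09, 0.001, 0.05, 38) [-2.82, -0.06, 0.31, -0.62, 4.34, -0.02]
(-0.07, 0.001, 0.035, 38) [-4.92, -0.06, 1.68, -0.62, 4.34, -0.02]
(-0.058, 0.001, 0.021, 38) [-6.21, -0.05, 3.0, -0.62, 4.34, -0.02]
(-0.048, 0.001, 0.011, 37) [-7.12, -0.04, 4.1, -0.62, 3.34, -0.02]
(-0.042, 0.001, 0.0085, 36) [-7.59, -0.04, 4.49, -0.62, 2.34, -0.02]
```

Call:
play_rows:
  deltas:
    - [[-1.4,0,0.1,-0.6,2.5,0,1],[-2.8,-0.05,0.3,-0.6,4.3,0,1],[-3.9,-0.05,1,-0.6,4.3,0,1],[-4.9,-0.05,1.7,-0.6,4.3,0,1],[-5.6,-0.05,2.4,-0.6,4.3,0,1],[-6.2,-0.05,3,-0.6,4.3,0,1],[-6.7,-0.05,3.6,-0.6,3.8,0,1],[-7.1,-0.05,4.1,-0.6,3.3,0,1],[-7.4,-0.05,4.3,-0.6,2.8,0,1],[-7.4,-0.05,4.3,-0.6,2.8,0,1]]

```text
time: 12.45
tcp_pos: [0.4335, 0.1008, 0.101]
eef_rot: [3.136, -0.115, 1.981]
force: [-0.5, -0.2, -0.7]
gripper_width: 0.198
grasp_force: 59.6
```

Run:
```python
from h import *
m,a,s=mouth(); print(m,a,s['force'],s['ft_torque'],s['gripper_width'])
plan([(-.042,.001,.006,36),(-.032,.001,.006,31),(-.02,.001,.006,26),(-.01,.001,.006,23),(.0,.001,.006,20)])
```

```text
[-0.0435  0.0007  0.0098] 36.5 [-0.47831634 -0.22883314 -0.67001108] [-0.07315487  0.02091683 -0.0540024 ] 0.19808237324003114
(-0.042, 0.001, 0.006, 36) [-0.13, 0.01, 0.44, -0.0, -0.46, -0.1]
(-0.032, 0.001, 0.006, 31) [-0.48, 0.01, 1.28, -0.01, -5.46, -0.13]
(-0.02, 0.001, 0.006, 26) [-1.11, 0.0, 2.14, -0.01, -10.46, -0.15]
(-0.01, 0.001, 0.006, 23) [-1.81, 0.0, 2.65, -0.02, -13.46, -0.17]
(0.0, 0.001, 0.006, 20) [-2.54, 0.0, 3.17, -0.02, -16.46, -0.19]
```

Call:
play_rows:
  deltas:
    - [[-0.1,0,0.2,0,-0.4,-0.1,1],[-0.13,0,0.4,0,-0.5,-0.1,1],[-0.13,0,0.4,0,-0.5,-0.1,1]]

```text
time: 12.75
tcp_pos: [0.4342, 0.1002, 0.0973]
eef_rot: [3.135, -0.106, 1.983]
force: [-0.0, 0.2, 1.9]
gripper_width: 0.197
grasp_force: 60.0
```

Call:
play_rows:
  deltas:
    - [[-0.1,0,0.2,0,-1.5,0,1],[-0.18,0,0.4,0,-2.5,0,1],[-0.27,0,0.6,0,-3.8,0,1],[-0.35,0,0.84,0,-5,0,1],[-0.5,0,1.05,0,-6.2,0,1],[-0.65,0,1.25,0,-7.5,0,1],[-0.82,0,1.5,0,-8.8,0,1],[-0.98,0,1.7,0,-10,0,1],[-1.3,0,1.95,0,-11.5,0,1],[-1.68,0,2.2,0,-13,0,1]]

```text
time: 13.75
tcp_pos: [0.44, 0.0873, 0.0735]
eef_rot: [3.135, 0.121, 1.981]
force: [-0.1, 0.2, -0.5]
gripper_width: 0.197
grasp_force: 59.8
```

Run:
```python
from h import *
m,a,s=mouth(); print(m,a,s['force'],s['ft_torque'],s['gripper_width'])
plan([(.0,.001,.0055,20),(.012,.001,.0055,18),(.024,.001,.0055,16),(.036,.001,.0055,14),(.048,.001,.0055,13)])
```

```text
[-0.0099  0.0015  0.0071] 22.9 [-0.09315873  0.24963534 -0.46784896] [ 0.20473686  0.13083111 -0.00835407] 0.1974220041102041
(0.0, 0.001, 0.0055, 20) [-0.57, -0.05, 0.82, 0.05, -2.93, -0.07]
(0.012, 0.001, 0.0055, 18) [-1.51, -0.06, 1.35, 0.05, -4.93, -0.08]
(0.024, 0.001, 0.0055, 16) [-2.46, -0.06, 1.89, 0.05, -6.93, -0.09]
(0.036, 0.001, 0.0055, 14) [-3.43, -0.06, 2.43, 0.05, -8.93, -0.1]
(0.048, 0.001, 0.0055, 13) [-4.51, -0.06, 2.78, 0.05, -9.93, -0.11]
```

Call:
play_rows:
  deltas:
    - [[-0.3,0,0.4,0,-1.5,0,1],[-0.57,-0.05,0.8,0,-2.9,0,1],[-0.88,-0.05,0.98,0,-3.6,0,1],[-1.2,-0.05,1.16,0,-4.3,0,1],[-1.5,-0.05,1.34,0,-4.9,0,1],[-1.83,-0.05,1.52,0,-5.6,0,1],[-2.15,-0.05,1.7,0,-6.3,0,1],[-2.46,-0.05,1.88,0,-6.9,0,1]]

```text
time: 14.55
tcp_pos: [0.4502, 0.0618, 0.0577]
eef_rot: [3.136, 0.242, 1.98]
force: [-1.1, 1.6, 4.6]
gripper_width: 0.201
grasp_force: 60.2
```

Run:
```python
from h import *
m,a,s=mouth(); print(m,a,s['force'],s['ft_torque'],s['gripper_width'])
plan([(.036,.001,.0055,14),(.048,.001,.0055,13),(.058,.001,.0055,12),(.064,.001,.0055,11)])
c,w=snap('wrist','w10.png'); h=cv2.cvtColor(w,cv2.COLOR_RGB2HSV)
ct,t=snap('top','t10.png'); cs,q=snap('side','s10.png')
for n,i,cc in(('top',t,ct),('side',q,cs)):
    h=cv2.cvtColor(i,cv2.COLOR_RGB2HSV); m=((h[...,0]<15)&(h[...,1]>115)&(h[...,2]>60)).astype(np.uint8); k,l,st,ce=cv2.connectedComponentsWithStats(m)
    for j in range(1,k):
        if st[j,4]>8:
            b=bincoord(plane(cc,ce[j],.022))
            if abs(b[0])<.11 and abs(b[1])<.07: print(n,st[j].tolist(),b.round(3))
```

```text
[0.0247 0.0003 0.0053] 16.0 [-1.07258475  1.63980108  4.60552808] [-0.06128607  0.11917629 -0.00515509] 0.20053552444338144
(0.036, 0.001, 0.0055, 14) [-0.83, 0.04, 0.63, -0.01, -2.03, -0.16]
(0.048, 0.001, 0.0055, 13) [-1.86, 0.04, 1.11, -0.01, -3.03, -0.17]
(0.058, 0.001, 0.0055, 12) [-2.7, 0.04, 1.54, -0.02, -4.03, -0.17]
(0.064, 0.001, 0.0055, 11) [-3.16, 0.04, 1.87, -0.02, -5.03, -0.18]
top [286, 181, 20, 22, 136] [0.025 0.015 0.022]
top [295, 194, 17, 11, 95] [ 0.038 -0.02   0.022]
top [266, 203, 9, 8, 47] [-0.069  0.003  0.022]
side [257, 254, 8, 7, 45] [-0.011  0.009  0.022]
side [269, 258, 8, 7, 29] [0.017 0.018 0.022]
side [281, 260, 7, 6, 21] [0.04  0.031 0.022]
side [260, 264, 9, 8, 38] [ 0.015 -0.008  0.022]
```

Call:
play_rows:
  deltas:
    - [[-0.28,0,0.2,0,-0.7,-0.1,1],[-0.56,0,0.4,0,-1.4,-0.1,1],[-0.85,0,0.6,0,-2,-0.1,1],[-1.2,0,0.76,0,-2.3,-0.1,1],[-1.55,0,0.92,0,-2.7,-0.1,1],[-1.88,0,1.08,0,-3,-0.1,1],[-2.15,0,1.22,0,-3.3,-0.1,1]]

```text
time: 15.4
tcp_pos: [0.4592, 0.0409, 0.0507]
eef_rot: [3.137, 0.298, 1.983]
force: [0.5, 1.2, 1.2]
gripper_width: 0.202
grasp_force: 59.6
```

Run:
```python
from h import *
m,a,s=mouth(); print(m,a,s['force'],s['ft_torque'],s['gripper_width'])
plan([(.058,.001,.006,12),(.063,.001,.006,11),(.066,.001,.006,10)])
```

```text
[0.0503 0.0005 0.0053] 12.8 [0.50451225 1.21237411 1.21235277] [0.39171284 0.19302778 0.01076751] 0.20226385850849943
(0.058, 0.001, 0.006, 12) [-0.65, 0.05, 0.31, -0.02, -0.8, 0.01]
(0.063, 0.001, 0.006, 11) [-0.99, 0.05, 0.64, -0.02, -1.8, 0.01]
(0.066, 0.001, 0.006, 10) [-1.15, 0.04, 0.92, -0.02, -2.8, 0.0]
```

Call:
play_rows:
  deltas:
    - [[-0.22,0,0.1,0,-0.3,0,1],[-0.44,0,0.2,0,-0.5,0,1],[-0.65,0,0.3,0,-0.8,0,1],[-0.82,0,0.47,0,-1.3,0,1],[-0.99,0,0.64,0,-1.8,0,1],[-1.07,0,0.78,0,-2.3,0,1]]

```text
time: 16.0
tcp_pos: [0.4619, 0.035, 0.0451]
eef_rot: [3.139, 0.331, 1.988]
force: [-12.1, 24.3, 11.3]
gripper_width: 0.198
grasp_force: 62.2
```

Run:
```python
from h import *
m,a,s=mouth(); print(m,a,s['force'],s['ft_torque'],s['gripper_width'])
plan([(.064,.001,.009,8),(.064,.001,.014,4),(.064,.001,.02,0),(.064,.001,.026,-4),(.064,.001,.034,-8),(.064,.001,.044,-12),(.064,.001,.06,-15),(.06,.001,.08,-16),(.05,.001,.11,-16)])
ct,t=snap('top','t11.png'); cs,q=snap('side','s11.png')
for n,i,cc in(('top',t,ct),('side',q,cs)):
    h=cv2.cvtColor(i,cv2.COLOR_RGB2HSV); m=((h[...,0]<15)&(h[...,1]>115)&(h[...,2]>60)).astype(np.uint8); k,l,st,ce=cv2.connectedComponentsWithStats(m)
    for j in range(1,k):
        if st[j,4]>8:
            b=bincoord(plane(cc,ce[j],.028))
            if abs(b[0])<.11 and abs(b[1])<.07: print(n,st[j].tolist(),b.round(3))
```

```text
[0.0582 0.0011 0.0038] 10.9 [-12.13746987  24.33045956  11.25891361] [ 4.0261093  2.0178785 -0.4747225] 0.19818118513000824
(0.064, 0.001, 0.009, 8) [-0.33, 0.04, 0.24, -0.06, -2.9, 0.31]
(0.064, 0.001, 0.014, 4) [0.0, 0.04, 0.54, -0.05, -6.9, 0.29]
(0.064, 0.001, 0.02, 0) [0.24, 0.04, 0.78, -0.04, -10.9, 0.27]
(0.064, 0.001, 0.026, -4) [0.43, 0.04, 1.05, -0.03, -14.9, 0.25]
(0.064, 0.001, 0.034, -8) [0.49, 0.04, 1.16, -0.02, -18.9, 0.23]
(0.064, 0.001, 0.044, -12) [0.42, 0.04, 1.09, -0.01, -22.9, 0.21]
(0.064, 0.001, 0.06, -15) [0.05, 0.04, 0.25, -0.0, -25.9, 0.19]
(0.06, 0.001, 0.08, -16) [-0.18, 0.04, -1.54, 0.0, -26.9, 0.19]
(0.05, 0.001, 0.11, -16) [-0.2, 0.06, -4.71, 0.0, -26.9, 0.19]
top [290, 185, 17, 11, 85] [0.034 0.016 0.028]
top [290, 193, 22, 12, 113] [ 0.03  -0.014  0.028]
top [272, 201, 11, 7, 56] [-0.046  0.001  0.028]
side [239, 230, 15, 17, 106] [-0.073  0.023  0.028]
side [254, 255, 17, 16, 108] [ 0.008 -0.006  0.028]
side [268, 254, 9, 7, 33] [0.012 0.023 0.028]
side [278, 263, 7, 6, 21] [0.042 0.017 0.028]
side [271, 272, 7, 4, 12] [ 0.046 -0.012  0.028]
```

The scoop is at the back wall (27 N along the bin axis), with the nuts inside the pan's length. Now I pitch up and lift along the wall.

Run:
```python
from h import *
plan([(.057,.001,.008,8),(.0565,.001,.013,4),(.056,.001,.019,0),(.056,.001,.025,-4),(.056,.001,.033,-8),(.056,.001,.043,-12),(.055,.001,.058,-15),(.053,.001,.08,-16),(.05,.001,.11,-16)])
```

```text
(0.057, 0.001, 0.008, 8) [0.36, 0.04, 0.1, -0.06, -2.88, 0.34]
(0.0565, 0.001, 0.013, 4) [0.74, 0.04, 0.39, -0.05, -6.88, 0.32]
(0.056, 0.001, 0.019, 0) [1.02, 0.05, 0.61, -0.04, -10.88, 0.3]
(0.056, 0.001, 0.025, -4) [1.21, 0.05, 0.88, -0.03, -14.88, 0.28]
(0.056, 0.001, 0.033, -8) [1.27, 0.05, 0.99, -0.02, -18.88, 0.26]
(0.056, 0.001, 0.043, -12) [1.2, 0.05, 0.92, -0.01, -22.88, 0.24]
(0.055, 0.001, 0.058, -15) [0.96, 0.05, 0.14, -0.0, -25.88, 0.22]
(0.053, 0.001, 0.08, -16) [0.48, 0.05, -1.78, 0.0, -26.88, 0.22]
(0.05, 0.001, 0.11, -16) [-0.21, 0.06, -4.71, 0.0, -26.88, 0.22]
```

Call:
play_rows:
  deltas:
    - [[0.2,0,0,0,-1.4,0.1,1],[0.36,0,0.1,0,-2.9,0.3,1],[0.55,0,0.22,0,-4.9,0.3,1],[0.74,0,0.35,0,-6.9,0.3,1],[0.86,0,0.4,0,-8.9,0.3,1],[0.95,0.05,0.42,0,-10.9,0.3,1],[1.03,0.05,0.48,0,-12.9,0.3,1],[1.08,0.05,0.5,0,-14.9,0.3,1],[1.08,0.05,0.42,0,-16.9,0.3,1],[1.04,0.05,0.33,0,-18.9,0.3,1]]

```text
time: 17.1
tcp_pos: [0.4623, 0.0382, 0.0393]
eef_rot: [3.13, 0.668, 1.974]
force: [-0.5, 1.1, -2.3]
gripper_width: 0.198
grasp_force: 59.4
```

Run:
```python
from h import *
m,a,s=mouth(); print(m,a,s['force'],s['ft_torque'],s['gripper_width'])
plan([(.055,.001,.047,-10),(.055,.001,.055,-12),(.055,.001,.07,-15),(.053,.001,.09,-16),(.05,.001,.115,-16),(.05,.001,.14,-16)])
```

```text
[0.062  0.0016 0.0416] -8.4 [-0.52093325  1.07918571 -2.31315146] [1.36590783 0.64928495 0.02550761] 0.19812547286928492
(0.055, 0.001, 0.047, -10) [0.44, -0.12, -0.56, 0.02, -1.62, -0.4]
(0.055, 0.001, 0.055, -12) [0.2, -0.12, -0.81, 0.01, -3.62, -0.41]
(0.055, 0.001, 0.07, -15) [-0.36, -0.11, -1.41, -0.0, -6.62, -0.42]
(0.053, 0.001, 0.09, -16) [-1.33, -0.1, -2.9, -0.01, -7.62, -0.43]
(0.05, 0.001, 0.115, -16) [-2.64, -0.08, -5.05, -0.01, -7.62, -0.43]
(0.05, 0.001, 0.14, -16) [-4.19, -0.05, -7.01, -0.01, -7.62, -0.43]
```

Call:
play_rows:
  deltas:
    - [[0.3,-0.05,-0.4,0,-1,-0.2,1],[0.44,-0.1,-0.6,0,-1.8,-0.4,1],[0.3,-0.1,-0.7,0,-3.2,-0.4,1],[0,-0.1,-1,0,-4.8,-0.4,1],[-0.36,-0.1,-1.4,0,-6.6,-0.4,1],[-0.8,-0.1,-2.1,0,-7.2,-0.4,1],[-1.3,-0.1,-2.9,0,-7.6,-0.4,1],[-2,-0.1,-4,0,-7.6,-0.4,1],[-2.6,-0.1,-5,0,-7.6,-0.4,1],[-3.4,-0.05,-6,0,-7.6,-0.4,1]]

```text
time: 18.1
tcp_pos: [0.4563, 0.0462, 0.1094]
eef_rot: [3.136, 0.801, 1.979]
force: [-0.3, 0.9, -2.3]
gripper_width: 0.198
grasp_force: 59.3
```

Call:
play_rows:
  deltas:
    - [[-0.5,0,-0.8,0,0,0,1],[-0.5,0,-0.8,0,0,0,1],[-0.5,0,-0.8,0,0,0,1]]

```text
time: 18.4
tcp_pos: [0.4556, 0.0487, 0.1175]
eef_rot: [3.136, 0.8, 1.979]
force: [-0.0, -0.3, -1.3]
gripper_width: 0.198
grasp_force: 59.5
```

Run:
```python
from h import *
m,a,s=mouth(); print(m,a,s['force'],s['ft_torque'],s['gripper_width'],s['joints'].round(2))
g=np.load('g2.npz');p,Rm,_=cur();S=Rm@g['rel'];O=p+Rm@g['off']
for n in('top','side','wrist'):
    cc,i=snap(n,n[0]+'12.png'); h=cv2.cvtColor(i,cv2.COLOR_RGB2HSV); mk=((h[...,0]<15)&(h[...,1]>110)&(h[...,2]>50)).astype(np.uint8); k,l,st,ce=cv2.connectedComponentsWithStats(mk)
    print(n,'pan',[proj(cc,O+S@L).round().tolist() for L in([.042,.034,.015],[.042,-.034,.015],[-.042,-.034,.04],[-.042,.034,.04])])
    for j in range(1,k):
        if st[j,4]>8 and n!='wrist':
            b=bincoord(plane(cc,ce[j],.022)); b2=S.T@(plane(cc,ce[j],.14)-O)
            if abs(b[0])<.2 and abs(b[1])<.1: print(' ',st[j].tolist(),'bin',b[:2].round(3),'scoop',b2[:2].round(3))
        elif st[j,4]>60: print(' ',st[j].tolist(),ce[j].round())
```

```text
[0.0483 0.     0.1371] -16.0 [-0.00520844 -0.30696873 -1.28206345] [ 1.17760647  0.56669611 -0.06608912] 0.19786917035604798 [-1.29  0.88  0.87  2.38  0.54  0.31 -0.71]
top pan [[303.0, 175.0], [313.0, 197.0], [285.0, 209.0], [275.0, 188.0]]
  [294, 181, 8, 8, 45] bin [0.04  0.031] scoop [0.017 0.016]
  [285, 186, 8, 8, 44] bin [0.006 0.03 ] scoop [-0.013  0.016]
  [286, 189, 26, 16, 160] bin [ 0.025 -0.002] scoop [ 0.004 -0.013]
  [254, 199, 23, 14, 130] bin [-0.08   0.012] scoop [-0.089 -0.001]
side pan [[290.0, 221.0], [269.0, 238.0], [237.0, 218.0], [258.0, 203.0]]
  [230, 204, 14, 10, 72] bin [-0.174  0.094] scoop [-0.075 -0.004]
wrist pan [[299.0, 332.0], [215.0, 332.0], [196.0, 328.0], [318.0, 327.0]]
  [235, 216, 47, 98, 2783] [258. 265.]
  [323, 232, 23, 16, 75] [330. 237.]
```

All five nuts appear to be in the pan: separate blobs at scoop (17,16) and (−13,16) mm, plus a triple blob at (4,−13). I carry them level to the dish.

```bash
cat >> h.py <<'E'
DC=np.array([.523,-.190,0])
E
python3 - <<'E'
from h import *
plan([(-.035,0,.13,-12),(-.033,0,.10,-8)],C=DC)
E
```

```text
(-0.035, 0, 0.13, -12) [-5.69, -3.36, 5.53, -0.16, 4.03, -0.02]
(-0.033, 0, 0.1, -8) [-4.31, -3.36, 7.09, -0.16, 8.03, -0.01]
```

Call:
play_rows:
  deltas:
    - [[-0.3,-0.15,0.25,0,0.2,0,1],[-0.8,-0.5,0.8,0,0.5,0,1],[-1.5,-0.9,1.5,0,1,0,1],[-2.3,-1.4,2.2,-0.1,1.5,0,1],[-3.1,-1.9,3,-0.1,2,0,1],[-3.9,-2.4,3.8,-0.1,2.6,0,1],[-4.6,-2.8,4.5,-0.1,3.2,0,1],[-5.2,-3.1,5.1,-0.2,3.6,0,1],[-5.6,-3.3,5.4,-0.2,3.9,0,1],[-5.7,-3.4,5.5,-0.2,4,0,1]]

```text
time: 19.55
tcp_pos: [0.4555, -0.0397, 0.1204]
eef_rot: [3.135, 0.731, 1.979]
force: [0.1, 0.1, -2.0]
gripper_width: 0.198
grasp_force: 59.3
```

Run:
```python
from h import *
m,a,s=mouth(); print(m,a,s['force'],s['gripper_width'],s['joints'].round(2))
g=np.load('g2.npz');p,Rm,_=cur();S=Rm@g['rel'];O=p+Rm@g['off']
cc,i=snap('top','t13.png'); h=cv2.cvtColor(i,cv2.COLOR_RGB2HSV); mk=((h[...,0]<15)&(h[...,1]>110)&(h[...,2]>50)).astype(np.uint8); k,l,st,ce=cv2.connectedComponentsWithStats(mk)
for j in range(1,k):
    if st[j,4]>8:
        X=plane(cc,ce[j],.13); b=bincoord(X); 
        if abs(b[0])<.3 and abs(b[1])<.1: print(st[j].tolist(),'bin',bincoord(plane(cc,ce[j],.02))[:2].round(3),'scoop',(S.T@(X-O))[:2].round(3))
print('pan',[proj(cc,O+S@L).round().tolist() for L in([.042,.034,.015],[.042,-.034,.015],[-.042,-.034,.04],[-.042,.034,.04])])
# dish rim check in first top image: circle of edge
t=cv2.imread('pics/t0.png') if False else cv2.imread('pics/top0.png'); G=cv2.cvtColor(t,cv2.COLOR_BGR2GRAY)[155:220,310:380]
G=cv2.resize(G,None,fx=4,fy=4,interpolation=cv2.INTER_CUBIC)
C=cv2.HoughCircles(G,cv2.HOUGH_GRADIENT,1,200,param1=80,param2=20,minRadius=70,maxRadius=100); print(C)
for q in C[0][:2]: print(plane(cc,(310+q[0]/4,155+q[1]/4),.05), q[2]/4/475*1.45)
plan([(-.033,0,.10,-8),(-.03,0,.075,0),(-.03,0,.06,6),(-.03,0,.055,12)],C=DC)
```

```text
[ 0.1303 -0.0355  0.131 ] -12.0 [ 0.07298844  0.08175612 -2.02461818] 0.19807768948633087 [-1.13  0.87  0.95  2.47  0.85  0.08 -0.83]
[326, 181, 8, 7, 45] bin [ 0.131 -0.008] scoop [0.019 0.017]
[316, 185, 8, 8, 44] bin [ 0.095 -0.008] scoop [-0.013  0.017]
[335, 188, 8, 9, 52] bin [ 0.145 -0.042] scoop [ 0.032 -0.015]
[317, 190, 17, 14, 109] bin [ 0.1   -0.039] scoop [-0.009 -0.012]
[286, 198, 23, 14, 139] bin [ 0.012 -0.026] scoop [-0.089 -0.   ]
pan [[334.0, 175.0], [345.0, 196.0], [317.0, 209.0], [307.0, 187.0]]
[[[128.5 132.5  80.1]]]
[ 0.51434039 -0.18302958  0.05      ] 0.061128944
(-0.033, 0, 0.1, -8) [1.44, 0.17, 1.63, -0.06, 4.02, -0.15]
(-0.03, 0, 0.075, 0) [1.58, 0.17, 2.4, -0.05, 12.02, -0.11]
(-0.03, 0, 0.06, 6) [1.49, 0.17, 2.68, -0.04, 18.02, -0.08]
(-0.03, 0, 0.055, 12) [0.65, 0.17, 2.33, -0.03, 24.02, -0.05]
```

Call:
play_rows:
  deltas:
    - [[0.4,0.05,0.4,0,1.2,0,1],[0.9,0.1,1,0,2.6,-0.1,1],[1.44,0.17,1.6,0,4,-0.1,1],[1.48,0.17,1.85,0,6,-0.1,1],[1.52,0.17,2.1,0,8,-0.1,1],[1.55,0.17,2.3,0,10,-0.1,1],[1.58,0.17,2.4,0,12,-0.1,1]]

```text
time: 20.3
tcp_pos: [0.4592, -0.0417, 0.0915]
eef_rot: [3.137, 0.521, 1.985]
force: [0.3, 0.6, -3.3]
gripper_width: 0.206
grasp_force: 59.3
```

Run:
```python
from h import *
m,a,s=mouth(); g=np.load('g2.npz');p,Rm,_=cur(); M=p+Rm@(g['off']+g['rel']@[.042,0,0]); print((scoop(BH,0).T@(M-DC)).round(3),a,s['force'],s['gripper_width'],s['joints'].round(2))
plan([(-.03,0,.063,5),(-.03,0,.057,10),(-.03,0,.055,15),(-.03,0,.055,20),(-.03,0,.055,25),(-.03,0,.055,30),(-.03,0,.056,35),(-.03,0,.058,40),(-.03,0,.058,45)],C=DC)
```

```text
[-0.031  0.001  0.074] 0.0 [ 0.29710192  0.55643912 -3.28826294] 0.20634635326507914 [-0.81  0.69  0.65  2.44  1.19  0.13 -1.07]
(-0.03, 0, 0.063, 5) [-0.24, -0.08, 0.17, -0.01, 4.96, 0.15]
(-0.03, 0, 0.057, 10) [-0.75, -0.08, -0.13, -0.01, 9.96, 0.17]
(-0.03, 0, 0.055, 15) [-1.52, -0.08, -0.7, -0.01, 14.96, 0.2]
(-0.03, 0, 0.055, 20) [-2.46, -0.08, -1.36, -0.02, 19.96, 0.23]
(-0.03, 0, 0.055, 25) [-3.45, -0.07, -1.94, -0.02, 24.96, 0.25]
(-0.03, 0, 0.055, 30) [-4.49, -0.07, -2.43, -0.02, 29.96, 0.28]
(-0.03, 0, 0.056, 35) [-5.62, -0.07, -2.91, -0.03, 34.96, 0.31]
(-0.03, 0, 0.058, 40) [-6.82, -0.07, -3.39, -0.03, 39.96, 0.33]
(-0.03, 0, 0.058, 45) [-7.95, -0.07, -3.6, -0.03, 44.95, 0.36]
```

Call:
play_rows:
  deltas:
    - [[-0.1,0,0.1,0,2.5,0.1,1],[-0.24,-0.05,0.17,0,5,0.1,1],[-0.5,-0.08,0,0,7.5,0.2,1],[-0.75,-0.08,-0.13,0,10,0.2,1],[-1.1,-0.08,-0.4,0,12.5,0.2,1],[-1.52,-0.08,-0.7,0,15,0.2,1],[-2,-0.08,-1,0,17.5,0.2,1],[-2.46,-0.08,-1.36,0,20,0.2,1],[-2.95,-0.08,-1.65,0,22.5,0.2,1],[-3.45,-0.08,-1.94,0,25,0.2,1]]

```text
time: 21.3
tcp_pos: [0.4655, -0.0616, 0.1255]
eef_rot: [3.138, 0.084, 1.982]
force: [0.3, -0.0, -2.4]
gripper_width: 0.201
grasp_force: 59.3
```

```bash
cat > look.py <<'E'
from h import *
def nuts(tag):
    m,a,s=mouth(); g=np.load('g2.npz');p,Rm,_=cur();S=Rm@g['rel'];O=p+Rm@g['off'];M=O+S@[.042,0,0]
    print((scoop(BH,0).T@(M-DC)).round(3),a,s['time'],s['force'].round(1),s['gripper_width'].round(3),s['joints'].round(2))
    for n in('top','side'):
        cc,i=snap(n,n[0]+tag+'.png'); h=cv2.cvtColor(i,cv2.COLOR_RGB2HSV); mk=((h[...,0]<15)&(h[...,1]>90)&(h[...,2]>40)).astype(np.uint8); k,l,st,ce=cv2.connectedComponentsWithStats(mk)
        print(n,'pan',[proj(cc,O+S@L).round().tolist() for L in([.042,.034,.015],[.042,-.034,.015],[-.042,-.034,.04],[-.042,.034,.04])])
        for j in range(1,k):
            if st[j,4]>8:
                D=(plane(cc,ce[j],.03)-DC); b=bincoord(plane(cc,ce[j],.02))
                if np.linalg.norm(D)<.3: print('  ',st[j].tolist(),'dish',(scoop(BH,0).T@D)[:2].round(3),'bin',b[:2].round(3))
E
python3 -c "
from look import *
nuts('14')
plan([(-.03,0,.055,30),(-.03,0,.056,35),(-.03,0,.058,40),(-.03,0,.058,45)],C=DC)"
```

```text
Traceback (most recent call last):
  File "look.py", line 4, in nuts
    print((scoop(BH,0).T@(M-DC)).round(3),a,s['time'],s['force'].round(1),s['gripper_width'].round(3),s['joints'].round(2))
                                                                          ^^^^^^^^^^^^^^^^^^^^^^^^
AttributeError: 'float' object has no attribute 'round'
```

```bash
sed -i "s/s\['gripper_width'\].round(3)/round(s['gripper_width'],3)/" look.py; python3 -c "
from look import *
nuts('14')
plan([(-.03,0,.055,30),(-.03,0,.056,35),(-.03,0,.058,40),(-.03,0,.058,45)],C=DC)"
```

```text
[-0.03  -0.002  0.055] 25.1 21.3 [ 0.3 -0.  -2.4] 0.201 [ 0.2   0.45 -0.27  2.28  0.48  0.44 -0.07]
top pan [[334.0, 178.0], [344.0, 198.0], [327.0, 204.0], [317.0, 183.0]]
   [341, 137, 5, 5, 12] dish [0.067 0.136] bin [0.234 0.104]
   [336, 176, 22, 17, 229] dish [0.016 0.004] bin [ 0.183 -0.029]
side pan [[315.0, 282.0], [294.0, 304.0], [269.0, 265.0], [291.0, 246.0]]
   [294, 213, 5, 5, 10] dish [-0.197  0.21 ] bin [-0.04   0.187]
   [306, 213, 8, 7, 28] dish [-0.167  0.23 ] bin [-0.009  0.207]
   [314, 220, 5, 5, 12] dish [-0.143  0.225] bin [0.016 0.202]
   [322, 224, 8, 7, 14] dish [-0.114  0.223] bin [0.045 0.2  ]
   [335, 232, 12, 10, 23] dish [-0.068  0.218] bin [0.092 0.195]
   [263, 234, 16, 22, 175] dish [-0.178  0.077] bin [-0.02   0.052]
   [302, 301, 29, 24, 352] dish [0.005 0.009] bin [ 0.166 -0.018]
   [307, 315, 12, 13, 117] dish [ 0.012 -0.019] bin [ 0.174 -0.047]
(-0.03, 0, 0.055, 30) [-0.45, 0.12, -0.88, -0.03, 5.07, -0.32]
(-0.03, 0, 0.056, 35) [-1.27, 0.13, -1.8, -0.01, 10.07, -0.29]
(-0.03, 0, 0.058, 40) [-2.16, 0.14, -2.74, 0.01, 15.07, -0.26]
(-0.03, 0, 0.058, 45) [-3.1, 0.15, -3.4, 0.02, 20.07, -0.24]
```

Call:
play_rows:
  deltas:
    - [[-0.2,0.1,-0.4,0,2.5,-0.2,1],[-0.45,0.12,-0.88,0,5,-0.3,1],[-0.85,0.12,-1.35,0,7.5,-0.3,1],[-1.27,0.13,-1.8,0,10,-0.3,1],[-1.7,0.13,-2.3,0,12.5,-0.3,1],[-2.16,0.14,-2.74,0,15,-0.3,1],[-2.16,0.14,-2.74,0,15,-0.3,1],[-2.16,0.14,-2.74,0,15,-0.3,1]]

```text
time: 22.2
tcp_pos: [0.4747, -0.077, 0.1539]
eef_rot: [3.138, -0.176, 1.99]
force: [-0.4, 0.3, -2.7]
gripper_width: 0.199
grasp_force: 59.4
```

```bash
python3 -c "
from look import *
nuts('15')
plan([(-.05,0,.09,38),(-.075,0,.13,30)],C=DC)"
```

```text
[-0.034  0.001  0.057] 39.9 22.2 [-0.4  0.3 -2.7] 0.199 [ 0.59  0.5  -0.56  2.13  0.17  0.66  0.35]
top pan [[333.0, 177.0], [343.0, 197.0], [333.0, 200.0], [322.0, 179.0]]
   [340, 136, 6, 6, 14] dish [0.066 0.137] bin [0.232 0.105]
   [306, 193, 10, 8, 51] dish [-0.105  0.013] bin [ 0.061 -0.02 ]
   [346, 192, 5, 3, 9] dish [ 0.005 -0.024] bin [ 0.172 -0.057]
side pan [[315.0, 281.0], [295.0, 303.0], [277.0, 264.0], [299.0, 244.0]]
   [301, 207, 12, 14, 36] dish [-0.18   0.237] bin [-0.022  0.214]
   [314, 219, 9, 6, 19] dish [-0.141  0.226] bin [0.017 0.203]
   [271, 232, 13, 19, 129] dish [-0.172  0.097] bin [-0.014  0.072]
   [338, 234, 11, 8, 20] dish [-0.061  0.218] bin [0.099 0.195]
   [301, 300, 29, 28, 462] dish [0.006 0.001] bin [ 0.167 -0.026]
(-0.05, 0, 0.09, 38) [2.35, -0.09, -2.58, -0.16, -1.97, 0.53]
(-0.075, 0, 0.13, 30) [6.47, -0.05, -4.51, -0.12, -9.97, 0.49]
```

Call:
play_rows:
  deltas:
    - [[0.5,0,-0.8,0,0,0.1,1],[1.3,0,-1.7,0,-1,0.3,1],[2.35,-0.1,-2.6,-0.1,-2,0.5,1],[3.7,-0.1,-3.3,-0.1,-5,0.5,1],[5,-0.1,-3.9,-0.1,-7.5,0.5,1],[6.5,-0.05,-4.5,-0.1,-10,0.5,1]]

```text
time: 22.9
tcp_pos: [0.4517, -0.0246, 0.2118]
eef_rot: [3.133, 0.001, 1.981]
force: [-0.9, 0.9, -1.8]
gripper_width: 0.198
grasp_force: 59.3
```

```bash
python3 -c "
from look import *
nuts('16')
# lay target: mouth back at bin coords of old lay position
plan([(-.03,.03,.14,15),(-.152,.06,.10,0),(-.152,.06,.02,0)])"
```

```text
[-0.075  0.001  0.132] 29.8 22.9 [-0.9  0.9 -1.8] 0.198 [ 0.39  0.32 -0.53  2.21  0.25  0.66  0.09]
top pan [[324.0, 178.0], [334.0, 200.0], [318.0, 206.0], [307.0, 183.0]]
   [341, 138, 5, 4, 11] dish [0.066 0.136] bin [0.233 0.104]
   [337, 177, 19, 18, 229] dish [0.01  0.001] bin [ 0.176 -0.031]
side pan [[301.0, 244.0], [279.0, 264.0], [255.0, 223.0], [278.0, 205.0]]
   [301, 207, 21, 18, 61] dish [-0.167  0.233] bin [-0.009  0.21 ]
   [334, 234, 11, 7, 16] dish [-0.07   0.217] bin [0.09  0.194]
   [300, 300, 31, 28, 476] dish [0.005 0.001] bin [ 0.166 -0.026]
(-0.03, 0.03, 0.14, 15) [13.24, 6.22, 2.3, 0.29, -14.86, 0.21]
(-0.152, 0.06, 0.1, 0) [26.31, 9.22, 9.65, 0.32, -29.86, 0.09]
(-0.152, 0.06, 0.02, 0) [26.31, 9.14, 17.65, 0.32, -29.86, 0.09]
```

All five nuts sit as one compact blob in the dish, about 55 mm across and centred within 10 mm of its axis. I return to the worktop spot.

Call:
play_rows:
  deltas:
    - [[3,1.5,0.5,0,-3,0,1],[6,3,1,0.1,-6.5,0.1,1],[9,4.5,1.5,0.2,-10,0.1,1],[12,5.8,2.2,0.3,-13.5,0.2,1],[15,6.8,3.2,0.3,-17,0.2,1],[18,7.6,4.6,0.3,-20.5,0.1,1],[21,8.4,6.2,0.3,-24,0.1,1],[24,9,8,0.3,-27.5,0.1,1],[26.3,9.2,9.6,0.3,-29.9,0.1,1],[26.3,9.2,9.6,0.3,-29.9,0.1,1]]

```text
time: 24.0
tcp_pos: [0.4298, 0.2598, 0.1128]
eef_rot: [3.141, 0.513, 1.986]
force: [-0.3, 0.1, -1.8]
gripper_width: 0.199
grasp_force: 59.3
```

```bash
python3 -c "
from h import *
print(mouth())
plan([(-.152,.06,.02,0),(-.152,.06,.004,0),(-.152,.06,0.001,0)])"
```

```text
(array([-0.1552,  0.0614,  0.0948]), np.float64(0.5), {'time': 24.0, 'joints': array([-0.67756974,  0.6216967 , -0.31573755,  2.11477863,  0.81285954,
        0.9175572 , -1.21314897]), 'joint_vel': array([ 0.06692411, -0.05343042,  0.05337011,  0.04103959,  0.00954561,
        0.04846781,  0.04291669]), 'joint_torque': array([ -0.34403209, -44.91381168,  -1.61122363,  -9.2890799 ,
         0.5742277 ,   1.8441613 ,  -0.21090939]), 'tcp_pos': array([0.42982245, 0.25978897, 0.11283312]), 'eef_rot': array([3.14052906, 0.5131857 , 1.98635561]), 'force': array([-0.31312471,  0.13749431, -1.83036899]), 'ft_torque': array([0.7855275 , 0.33854015, 0.01618186]), 'grasp_force': 59.29817318916321, 'gripper_width': 0.19880483063292245})
(-0.152, 0.06, 0.02, 0) [3.46, -0.13, 6.77, -0.15, -0.47, 0.2]
(-0.152, 0.06, 0.004, 0) [4.24, -0.13, 8.16, -0.15, -0.47, 0.2]
(-0.152, 0.06, 0.001, 0) [4.39, -0.13, 8.42, -0.15, -0.47, 0.2]
```

Call:
play_rows:
  deltas:
    - [[0.6,0,1.1,-0.1,-0.2,0.1,1],[1.3,-0.1,2.5,-0.1,-0.4,0.2,1],[2,-0.1,3.9,-0.1,-0.5,0.2,1],[2.7,-0.1,5.3,-0.1,-0.5,0.2,1],[3.2,-0.1,6.3,-0.1,-0.5,0.2,1],[3.6,-0.1,7,-0.1,-0.5,0.2,1],[3.8,-0.1,7.4,-0.1,-0.5,0.2,1],[3.8,-0.1,7.4,-0.1,-0.5,0.2,1]]

```text
time: 24.8
tcp_pos: [0.4331, 0.2485, 0.032]
eef_rot: [3.136, 0.529, 1.972]
force: [-0.1, 0.5, -1.4]
gripper_width: 0.196
grasp_force: 59.3
```

Call:
play_rows:
  deltas:
    - [[0.15,0,0.26,0,0,0,1],[0.3,0,0.52,0,0,0,1],[0.3,0,0.52,0,0,0,1]]

```text
time: 25.1
tcp_pos: [0.4332, 0.2487, 0.0265]
eef_rot: [3.135, 0.529, 1.972]
force: [0.3, 0.2, -1.4]
gripper_width: 0.199
grasp_force: 59.3
```

```bash
python3 -c "
from h import *
m,a,s=mouth(); print(m,a,s['force'],s['ft_torque'])
plan([(-.152,.06,.002,0),(-.152,.06,0.000,0)])"
```

```text
[-0.1434  0.0586  0.0105] -0.4 [ 0.28247639  0.24485497 -1.40386692] [0.69957831 0.3386429  0.01507271]
(-0.152, 0.06, 0.002, 0) [1.11, 0.0, 0.23, -0.23, 0.41, -0.51]
(-0.152, 0.06, 0.0, 0) [1.21, 0.0, 0.4, -0.23, 0.41, -0.51]
```

Call:
play_rows:
  deltas:
    - [[0.15,0,0.26,-0.2,0.4,0,1],[0.3,0,0.52,-0.2,0.4,0,1],[0.3,0,0.52,-0.2,0.4,0,1]]

```text
time: 25.4
tcp_pos: [0.4331, 0.2483, 0.0202]
eef_rot: [3.132, 0.522, 1.972]
force: [0.3, -0.3, -1.4]
gripper_width: 0.199
grasp_force: 59.4
```

Call:
play_rows:
  deltas:
    - [[0.07,0,0.13,0,0,0,1],[0.15,0,0.26,0,0,0,1],[0.15,0,0.26,0,0,0,1]]

```text
time: 25.7
tcp_pos: [0.4334, 0.2486, 0.0179]
eef_rot: [3.131, 0.523, 1.972]
force: [-1.1, 1.5, 2.1]
gripper_width: 0.201
grasp_force: 60.0
```

```bash
python3 -c "
from h import *
m,a,s=mouth(); print(m,a,s['force'],s['ft_torque'])"
```

```text
[-0.1434  0.0591  0.0012] -0.1 [-1.11307204  1.50352126  2.14807199] [ 0.1822842   0.32390171 -0.08218458]
```

Contact with the worktop at the expected height and level. Releasing, then backing off along the tool axis.

Call:
play_rows:
  deltas:
    - [[0,0,0.05,0,0,0,2],[0,0,0.05,0,0,0,4.5],[0,0,0.05,0,0,0,4.5],[0,0,0.05,0,0,0,4.5],[0,0,0.05,0,0,0,4.5]]

```text
time: 26.2
tcp_pos: [0.4334, 0.2483, 0.017]
eef_rot: [3.132, 0.522, 1.972]
force: [-0.2, 0.9, 0.7]
gripper_width: 0.522
grasp_force: 0.0
```

Call:
play_rows:
  deltas:
    - [[0,0,-1,0,0,0,4.5],[0,0,-3,0,0,0,4.5],[0,0,-6,0,0,0,4.5],[0,0,-9,0,0,0,4.5],[0,0,-12,0,0,0,4.5],[0,0,-15,0,0,0,4.5],[0,0,-16,0,0,0,4.5],[0,0,-16,0,0,0,4.5],[0,0,-16,0,0,0,4.5]]

```text
time: 27.1
tcp_pos: [0.4007, 0.3199, 0.1553]
eef_rot: [3.133, 0.523, 1.972]
force: [-0.1, -0.1, -0.2]
gripper_width: 0.526
grasp_force: 0.0
```

Run:
```python
from look import *
p,Rm,s=cur(); print(p,s['grasp_force'],s['gripper_width'],s['time'])
ct,t=snap('top','t20.png'); cs,q=snap('side','s20.png')
for n,i,cc in(('top',t,ct),('side',q,cs)):
    h=cv2.cvtColor(i,cv2.COLOR_RGB2HSV); mk=((h[...,0]<15)&(h[...,1]>90)&(h[...,2]>40)).astype(np.uint8); k,l,st,ce=cv2.connectedComponentsWithStats(mk)
    for j in range(1,k):
        if st[j,4]>30:
            X=plane(cc,ce[j],.036); D=scoop(BH,0).T@(X-DC)
            print(n,st[j].tolist(),X.round(3),'dish',D[:2].round(3),'bin',bincoord(X)[:2].round(3))
# scoop: white pan blob in top and handle long axis
h=cv2.cvtColor(t,cv2.COLOR_RGB2HSV); m=((h[...,1]<25)&(h[...,2]>200)).astype(np.uint8); m[:,:180]=0;m[:,270:]=0; m[:140]=0; m[230:]=0
k=max(cv2.findContours(m,0,2)[0],key=cv2.contourArea); r=cv2.minAreaRect(k); print('pan',r,plane(ct,r[0],.003).round(3),'expected O',(BC+scoop(BH,0)@[-.185,.059,0]).round(3))
```

```text
[0.40072866 0.31992789 0.15526928] 0.0 0.525544443115033 27.1
top [219, 156, 17, 14, 111] [0.603 0.168 0.036] dish [-0.296  0.217] bin [-0.132  0.184]
top [88, 173, 11, 7, 33] [0.566 0.587 0.036] dish [-0.695  0.35 ] bin [-0.531  0.317]
top [336, 177, 20, 18, 237] [ 0.526 -0.195  0.036] dish [0.006 0.001] bin [ 0.17  -0.032]
top [60, 183, 12, 12, 67] [0.525 0.671 0.036] dish [-0.788  0.347] bin [-0.624  0.313]
top [67, 193, 13, 7, 37] [0.501 0.643 0.036] dish [-0.772  0.313] bin [-0.608  0.28 ]
top [27, 198, 11, 7, 41] [0.492 0.771 0.036] dish [-0.893  0.356] bin [-0.729  0.322]
top [39, 201, 19, 9, 52] [0.474 0.721 0.036] dish [-0.855  0.32 ] bin [-0.691  0.287]
top [190, 212, 22, 13, 125] [0.43  0.251 0.036] dish [-0.441  0.091] bin [-0.277  0.058]
side [162, 46, 9, 11, 54] [0.675 1.712 0.036] dish [-1.682  0.901] bin [-1.518  0.868]
side [216, 107, 15, 8, 59] [0.686 0.759 0.036] dish [-0.804  0.529] bin [-0.64   0.496]
side [367, 115, 12, 23, 167] [1.159 0.407 0.036] dish [-0.292  0.822] bin [-0.128  0.788]
side [358, 158, 9, 8, 44] [0.96  0.212 0.036] dish [-0.194  0.561] bin [-0.03   0.528]
side [193, 190, 18, 13, 94] [0.43  0.248 0.036] dish [-0.438  0.09 ] bin [-0.274  0.057]
side [295, 205, 20, 17, 51] [0.663 0.069 0.036] dish [-0.182  0.232] bin [-0.018  0.199]
side [301, 300, 30, 28, 477] [ 0.523 -0.198  0.036] dish [ 0.007 -0.003] bin [ 0.171 -0.036]
pan ((226.9345245361328, 207.11769104003906), (20.782739639282227, 32.09965896606445), 67.7509765625) [0.467 0.171 0.003] expected O [0.468 0.167 0.   ]
```

```bash
python3 -c "
from h import *
print(arm.finish_job())"
```

```text
the job is handed in; nothing more can be done
None
```

The job is handed in, though the hand-in gave no verdict: by my last camera measurements all five walnuts are in the glass dish, the scoop lies flat and released on the worktop, and I saw no sign that anything else had moved.

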